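Pack the pump service kit, lowest parts first

ROBOT

A 6-joint arm with a two-finger parallel gripper is mounted at the origin on the work surface. World frame = base frame: x ahead of the robot, y to its left, z up, the work surface at z = 0. Lengths are in m, angles in rad, forces in N, time in s.
With the tool pointing down it reaches from about 0.225 to 0.875 m from the base axis. Payload 3.4 kg.
Tool frame: the origin (TCP) lies where the fingers leave the gripper's body, on its centre line; the fingertips stand 73 mm ahead of it and the grasp point (between the pads) lies 54 mm ahead of it (manip.grip_point_offset is the distance from the TCP to the grasp point, in m); z points along the fingers, y is the line along which they close (so a half turn about z gives the same grasp; the last joint's range is limited). The gripper opens to 85 mm and grips with 20 to 120 N. Pads are 22 mm wide; open, the fingers measure 114 mm over their backs; the gripper's body (76 mm by 85 mm) begins 54 mm behind the grasp point. The pads swing forward as they close: fully open they stand 13 mm farther back than shut.
Start: joints at [1.099, 0.276, 1.505, -0, 1.361, -0.121], TCP at [0.198, 0.54, 0.304] pointing down, gripper open.
Joint ranges: [-2.89, 2.89], [-0.75, 2.08], [0.22, 2.7], [-1.18, 4.32], [0.11, 2.71], [-2.7, 2.7]. Speed limits (rad/s): [2.57, 2.57, 3.14, 3.14, 3.14, 3.14].

INTERFACE

Orientations are given as a unit quaternion [w, x, y, z].
In Python, from rig import sensors, cams, manip, spotter gives the robot as it stands.
- The arm moves only by the tool drive_tool, never from a script. Its argument "targets" is a list of rows, each a list of 4 numbers: the shift along the world's x, y, z in m, then the turn about the world's z in degrees. In form: [[dx, dy, dz, spin], ...]. A call has exactly 5 rows; each row shifts and turns the commanded pose from where the row before left it; what a row does not reach is not made up. A row lasts 1/8 s, in which the tool goes at most 62.5 mm and 10.7 degrees, less where a joint would pass 70% of its speed; a pose out of reach is approached as far as the arm can. A call is refused whole if a number of a shift passes 0.0625 or a number of a turn 10.7, either way. A call with a gripper value outside its range is refused whole. "jaw" is the finger opening in m, from 0 to 0.0854, set as the call begins (left out, the last holds). The fingers move at their own pace and stop on an object; "force" is the grip in N (left out, the last holds). Time passes only in rows, so rows that do not move let the fingers close, or fill a call up. It gives the time, the measured TCP pose, the force and the opening at its end, in the units of the state.
- sensors.get_state(): the state, without advancing time (a new reading comes with each control period).
- cams.get_image(name): name is "scene" or "top" or "wrist"; returns a dict with "color" (400x640x3 uint8, red, green, blue), "intrinsics" (3x3 intrinsics, pixels), "R" (3x3) and "t" (3): a world point X has camera coordinates R X + t. Camera axes: x right, y down, z forward; pixel columns grow to the right and rows downward; lengths in m; the calibration is good to about 2 mm. A picture is of the moment at which its call begins. There is no depth.
- manip.sign_off(): hands the job in, once; it reports no verdict.
Trained networks look in the newest picture that a camera, given by its name, has taken for a name from the list of things; names that differ only in an ending like _2 or _b are one class to them, and where a whole thing is asked for, a point or a joint stands for the part that bears it (a point fixed in the world has none). Each returns a list of dicts, best first, with "score" (0 to 1); they miss things now and then, are a little off and sometimes report something else, mostly with a low value. They report only what shows in the picture. A call takes as long as a camera call. They do not tell look-alikes from the thing itself.
- spotter.find_in(query, camera): "point" ([x, y, z] in m, in world coordinates, good to about 4 mm: the middle of the surface that is visible of it).
- spotter.landmark_of(query, camera): "point" ([x, y, z] in m, in world coordinates, good to about 4 mm: a listed point, or the origin of a listed thing).
The state is a dict: "clock": time; "qpos": joint angles; "qd": joint speeds; "effort": joint torques, N m; "position": TCP position; "ee_rot": TCP orientation; "contact_force": force on the tool from outside, world axes, zero at the start; "moment": the same for the moment, N m; "width": finger opening in m.
Only numpy, scipy, OpenCV 4.12 (cv2) and the standard library are available. Lean on these libraries where they do the work, as an engineer would, in place of code of your own. Each camera call takes 0.05 s, during which the arm holds its last target. There are 200 camera calls.

TASK

Pack the pump service kit from the lowest parts to the tallest: first lay every flat cover, hub up, in an oblong pocket of the kit tray; next set the steel valve housing in the square pocket and lock the bayonet cap onto the pot (lugs into the gaps, push down against the spring, quarter turn, let it spring up into the notches); only then, with no cartridge on the tray before that, stand every tall cartridge in a round well. Everything must sit fully home, no cartridge may be knocked over, and the two jars stay where they are.

Things in the scene. Friction and masses are not known exactly. Their poses are not given: they have to be found in the camera images.
- tray: The kit tray, fixed: a grey plate 170 mm (its x) by 280 mm (its y), 6 mm thick, with white rims and a steel pot. Origin at the centre of its underside, on the bench; z up. It carries three oblong pockets and three round wells alternating in a 2 by 3 pattern, one square pocket and the pot.
- pocket1 (a point): Floor centre of oblong cover pocket 1, at tray (-40, -105) mm, 6 mm above the bench. Inside 67 mm (tray x) by 51 mm (tray y); rim 6 mm high, 3 mm thick. Any cover fits any of the three, either way round.
- pocket2 (a point): Floor centre of oblong cover pocket 2, at tray (40, -39) mm, 6 mm above the bench. Inside 67 mm (tray x) by 51 mm (tray y); rim 6 mm high, 3 mm thick. Any cover fits any of the three, either way round.
- pocket3 (a point): Floor centre of oblong cover pocket 3, at tray (-40, 27) mm, 6 mm above the bench. Inside 67 mm (tray x) by 51 mm (tray y); rim 6 mm high, 3 mm thick. Any cover fits any of the three, either way round.
- well1 (a point): Floor centre of round cartridge well 1, at tray (40, -105) mm, 6 mm above the bench. Bore 50 mm; wall 16 mm high, 3 mm thick. Any cartridge fits any of the three.
- well2 (a point): Floor centre of round cartridge well 2, at tray (-40, -39) mm, 6 mm above the bench. Bore 50 mm; wall 16 mm high, 3 mm thick. Any cartridge fits any of the three.
- well3 (a point): Floor centre of round cartridge well 3, at tray (40, 27) mm, 6 mm above the bench. Bore 50 mm; wall 16 mm high, 3 mm thick. Any cartridge fits any of the three.
- square_pocket (a point): Floor centre of the square housing pocket, at tray (47, 95.5) mm, 6 mm above the bench. Inside 48 by 48 mm, sides along the tray's axes, rim 6 mm high.
- pot_rim (a point): Centre of the mouth of the steel bayonet pot, at its rim, tray (-35, 95.5) mm, 40 mm above the bench; axes as the tray's. Pot 72 mm outside. Its inward lip (opening 45 mm, 8 mm thick) has two entry gaps, 20 to 28 mm wide (wider outwards), on the axis's +x and -x sides (tray axes), and on the +y and -y sides a notch 4 mm deep and 20 to 28 mm wide in the lip's underside.
- pot_spring (a point): On the pot's axis, 34 mm above the bench: the rest height of the top of the sprung disc inside the pot. 2.7 N starts it down, 0.9 N more for every mm, 14 mm of travel. Does not move with the disc.
- housing: Valve housing: plain steel block 42 by 42 by 45 mm high, about 0.4 kg. Origin at the centre of its underside, z up; a round port on its top and two on its sides.
- cap: Steel bayonet cap with a black bar grip, about 0.15 kg. Origin at the centre of its underside, z up. Stem 38 mm across, 18 mm long; at its foot two lugs along the cap's +x and -x, 58 mm over both, 8 mm wide, 5 mm thick; flange 66 mm across from 18 to 22 mm up; bar grip from 22 to 46 mm up, 46 mm long along the cap's x (in line with the lugs), 12 mm thick.
- cap_grip (a point): Middle of the cap's bar grip, 34 mm above its underside. To lock: bar along tray x, lugs in the gaps; push till the cap's underside is 21 to 26 mm above the bench (10 to 15 N), quarter turn either way, let it rise. Heights of the underside: locked 31 mm, bar along tray y, lugs up in the notches; unlocked about 34 mm or more; under the lip but short of the notches about 27 mm.
- cover1: Flat pump-head cover 1 (may be absent): aluminium plate 60 mm (its x) by 44 mm (its y) by 10 mm with a square hub 22 by 22 mm in the middle, from 10 to 30 mm up, faces along its x and y; about 0.11 kg. Origin at the centre of its underside, z up. All covers are alike.
- cover2: Flat pump-head cover 2 (may be absent): aluminium plate 60 mm (its x) by 44 mm (its y) by 10 mm with a square hub 22 by 22 mm in the middle, from 10 to 30 mm up, faces along its x and y; about 0.11 kg. Origin at the centre of its underside, z up. All covers are alike.
- cover3: Flat pump-head cover 3 (may be absent): aluminium plate 60 mm (its x) by 44 mm (its y) by 10 mm with a square hub 22 by 22 mm in the middle, from 10 to 30 mm up, faces along its x and y; about 0.11 kg. Origin at the centre of its underside, z up. All covers are alike.
- cartridge1: Tall filter cartridge 1 (may be absent), standing upright: white tube 30 mm across up to 112 mm, a nipple 20 mm across up to 120 mm, on a metal foot 44 mm across and 12 mm high; about 0.16 kg. Origin at the centre of its underside, z up. All cartridges are alike.
- cartridge2: Tall filter cartridge 2 (may be absent), standing upright: white tube 30 mm across up to 112 mm, a nipple 20 mm across up to 120 mm, on a metal foot 44 mm across and 12 mm high; about 0.16 kg. Origin at the centre of its underside, z up. All cartridges are alike.
- cartridge3: Tall filter cartridge 3 (may be absent), standing upright: white tube 30 mm across up to 112 mm, a nipple 20 mm across up to 120 mm, on a metal foot 44 mm across and 12 mm high; about 0.16 kg. Origin at the centre of its underside, z up. All cartridges are alike.
- jar: Bystander: amber jar with a cap, 48 mm across, 65 mm high, standing. Origin at the centre of its underside.
- flask: Bystander: clear glass jar with a blue cap, 70 mm across, 130 mm high, standing. Origin at the centre of its underside.
Things that resemble listed ones, but are neither listed nor needed, are in the scene too. Leave any brown or yellow look-alike of the cap alone.

How it is judged:
On the way, in this order (a step that is already met when the one before it is completed fails the run):
1. every cover lies flat in an oblong pocket, no cartridge on the tray yet ((horizontal distance between cover1 and pocket1 below 0.008 m or horizontal distance between cover1 and pocket2 below 0.008 m or horizontal distance between cover1 and pocket3 below 0.008 m) and z of each of cover1, cover2, cover3 in the frame of tray below 0.01 m and angle between each of cover1, cover2, cover3's own z axis and vertical below 0.12 rad and angle between the x axis of each of cover1, cover2, cover3 and the x axis of tray, either way round below 0.2 rad and (horizontal distance between cover2 and pocket1 below 0.008 m or horizontal distance between cover2 and pocket2 below 0.008 m or horizontal distance between cover2 and pocket3 below 0.008 m) and (horizontal distance between cover3 and pocket1 below 0.008 m or horizontal distance between cover3 and pocket2 below 0.008 m or horizontal distance between cover3 and pocket3 below 0.008 m) and horizontal distance between each of cartridge1, cartridge2, cartridge3 and well1 above 0.03 m and horizontal distance between each of cartridge1, cartridge2, cartridge3 and well2 above 0.03 m and horizontal distance between each of cartridge1, cartridge2, cartridge3 and well3 above 0.03 m), for 0.2 s.
2. the housing is in the square pocket and the cap is locked on the pot, still no cartridge on the tray (horizontal distance between housing and square_pocket below 0.008 m and z of housing in the frame of tray below 0.01 m and angle between each of housing, cap's own z axis and vertical below 0.12 rad and horizontal distance between cap and pot_rim below 0.005 m and z of cap in the frame of tray between 0.029 and 0.0335 m and angle between the x axis of cap and the y axis of tray, either way round below 0.3 rad and horizontal distance between each of cartridge1, cartridge2, cartridge3 and well1 above 0.03 m and horizontal distance between each of cartridge1, cartridge2, cartridge3 and well2 above 0.03 m and horizontal distance between each of cartridge1, cartridge2, cartridge3 and well3 above 0.03 m), for 0.2 s.
3. every cartridge stands in a round well ((horizontal distance between cartridge1 and well1 below 0.008 m or horizontal distance between cartridge1 and well2 below 0.008 m or horizontal distance between cartridge1 and well3 below 0.008 m) and z of each of cartridge1, cartridge2, cartridge3 in the frame of tray below 0.01 m and angle between each of cartridge1, cartridge2, cartridge3's own z axis and vertical below 0.12 rad and (horizontal distance between cartridge2 and well1 below 0.008 m or horizontal distance between cartridge2 and well2 below 0.008 m or horizontal distance between cartridge2 and well3 below 0.008 m) and (horizontal distance between cartridge3 and well1 below 0.008 m or horizontal distance between cartridge3 and well2 below 0.008 m or horizontal distance between cartridge3 and well3 below 0.008 m)), for 0.2 s.
At the end, for the whole second after the job is handed in: All parts present are home: covers, housing, cartridges within 8 mm of a fitting pocket or well, under 10 mm up (covers square to it within 0.2 rad); cap locked: within 5 mm of the pot axis, underside 29 to 33.5 mm up, bar within 0.3 rad of tray y; all upright within 0.12 rad (all of step 3 and (horizontal distance between cover1 and pocket1 below 0.008 m or horizontal distance between cover1 and pocket2 below 0.008 m or horizontal distance between cover1 and pocket3 below 0.008 m) and z of each of cover1, cover2, cover3, housing in the frame of tray below 0.01 m and angle between each of cover1, cover2, cover3, housing, cap's own z axis and vertical below 0.12 rad and angle between the x axis of each of cover1, cover2, cover3 and the x axis of tray, either way round below 0.2 rad and (horizontal distance between cover2 and pocket1 below 0.008 m or horizontal distance between cover2 and pocket2 below 0.008 m or horizontal distance between cover2 and pocket3 below 0.008 m) and (horizontal distance between cover3 and pocket1 below 0.008 m or horizontal distance between cover3 and pocket2 below 0.008 m or horizontal distance between cover3 and pocket3 below 0.008 m) and horizontal distance between housing and square_pocket below 0.008 m and horizontal distance between cap and pot_rim below 0.005 m and z of cap in the frame of tray between 0.029 and 0.0335 m and angle between the x axis of cap and the y axis of tray, either way round below 0.3 rad); the robot touches nothing.
It fails at once if a cartridge is knocked over (angle between any of cartridge1, cartridge2, cartridge3's own z axis and vertical above 0.9 rad).
It fails at once if a jar is shifted by more than 50 mm (distance of any of jar, flask from where it was at the start of the episode above 0.05 m).
Of cover1, cover2, cover3 only 2 to 3 are there at a start; the rules pass over those that are not, and their reading is None.
Of cartridge1, cartridge2, cartridge3 only 2 to 3 are there at a start; the rules pass over those that are not, and their reading is None.
At some moment in a run one of cover1, cover2, cover3, housing, cap may be knocked a few centimetres aside while the robot is not near it.
It also fails if it takes over 210 s, if anything falls off the work surface, if the arm or the gripper's body presses on something with over 40 N, if the wrist force passes 120 N, or if a joint passes its speed limit or range.

## Working session

There is one attempt and no reset: what is moved stays moved. The work goes in short steps, Python scripts to look and compute and a tool call to move; the robot and the scene stay as the last step left them, time stands still between calls to the robot, and variables do not carry over. Pictures are saved under pics/ and viewed, on a budget of 14 in all, crops included, one or two more only if the job needs it, and the job is handed in when it is done.

Besides the shell and the picture viewer there is one more tool, called after "Call:" in YAML: its name, and indented under it one key for each argument. drive_tool: Moves the arm, as the interface text tells. Its arguments: {"type":"object","properties":{"targets":{"type":"array","items":{"type":"array","items":{"type":"number"}}},"jaw":{"type":"number"},"force":{"type":"number"}},"required":["targets"]}

```bash
mkdir -p pics; ls; cat > h.py <<'E'
import numpy as np, cv2
from rig import sensors, cams, manip, spotter
def snap(cam,name):
    im=cams.get_image(cam); cv2.imwrite('pics/'+name,im['color'][:,:,::-1]); return im
def pix2z(im,u,v,z):
    K=np.array(im['intrinsics']);R=np.array(im['R']);t=np.array(im['t'])
    d=R.T@np.linalg.inv(K)@np.array([u,v,1.]);c=-R.T@t
    return c+d*(z-c[2])/d[2]
def proj(im,X):
    p=np.array(im['intrinsics'])@(np.array(im['R'])@np.array(X)+np.array(im['t']));return p[:2]/p[2]
E
python3 - <<'E'
from h import *
a=snap('top','top1.png');b=snap('scene','sc1.png')
for n,i in(('top',a),('scene',b)):
    print(n,-np.array(i['R']).T@i['t'])
for q in['tray','pocket1','pocket2','pocket3','well1','well2','well3','square_pocket','pot_rim','housing','cap','cap_grip','cover1','cartridge1','jar','flask']:
  for c in('top','scene'):
    print(q,c,[(np.round(d['point'],3).tolist(),round(d['score'],2)) for d in spotter.landmark_of(q,c)][:6])
E
```

```text
pics
top [ 0.30458529 -0.03798533  1.09786858]
scene [0.98714456 0.79329153 1.06447595]
tray top [([0.579, 0.092, -0.002], 0.58), ([0.552, 0.188, 0.037], 0.35), ([0.529, -0.438, -0.001], 0.31)]
tray scene [([0.573, 0.087, 0.0], 0.75)]
pocket1 top [([0.613, 0.049, 0.003], 0.96), ([0.528, -0.01, 0.005], 0.84), ([0.536, 0.119, 0.008], 0.57)]
pocket1 scene [([0.544, 0.122, 0.003], 0.86), ([0.528, -0.013, 0.004], 0.83), ([0.611, 0.051, 0.002], 0.57)]
pocket2 top [([0.613, 0.049, 0.003], 0.96), ([0.528, -0.01, 0.005], 0.84), ([0.536, 0.119, 0.008], 0.57)]
pocket2 scene [([0.544, 0.122, 0.003], 0.86), ([0.528, -0.013, 0.004], 0.83), ([0.611, 0.051, 0.002], 0.57)]
pocket3 top [([0.613, 0.049, 0.003], 0.96), ([0.528, -0.01, 0.005], 0.84), ([0.536, 0.119, 0.008], 0.57)]
pocket3 scene [([0.544, 0.122, 0.003], 0.86), ([0.528, -0.013, 0.004], 0.83), ([0.611, 0.051, 0.002], 0.57)]
well1 top [([0.537, 0.052, 0.008], 0.98), ([0.618, 0.116, 0.002], 0.79), ([0.537, 0.12, 0.006], 0.74), ([0.611, -0.019, 0.008], 0.68)]
well1 scene [([0.603, -0.018, 0.008], 0.87), ([0.534, 0.054, 0.004], 0.82), ([0.617, 
[... 1405 characters left out ...]
[0.436, -0.33, 0.036], 0.58), ([0.324, -0.33, 0.03], 0.58)]
cover1 top [([0.585, -0.187, -0.002], 0.7), ([0.452, -0.195, 0.004], 0.56)]
cover1 scene [([0.592, -0.188, 0.001], 0.79), ([0.454, -0.196, -0.003], 0.78), ([0.52, -0.326, -0.002], 0.68), ([0.611, 0.049, 0.007], 0.29)]
cartridge1 top [([0.484, 0.375, -0.004], 0.74), ([0.56, 0.386, 0.0], 0.68), ([0.614, 0.049, 0.005], 0.25)]
cartridge1 scene [([0.484, 0.378, -0.001], 0.96), ([0.558, 0.387, 0.003], 0.7), ([0.541, 0.121, 0.004], 0.44)]
jar top [([0.352, -0.219, 0.004], 0.68)]
jar scene [([0.357, -0.222, -0.001], 0.85)]
flask top [([0.526, -0.439, -0.001], 0.92), ([0.484, 0.374, -0.001], 0.29)]
flask scene [([0.524, -0.439, -0.0], 0.68)]
```

View pics/top1.png

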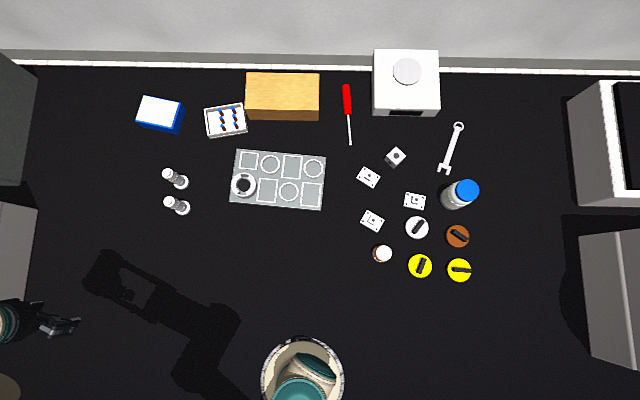

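View pics/sc1.png

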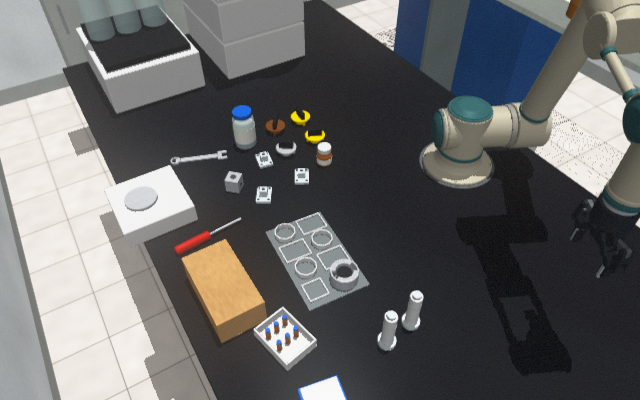

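```bash
cat >> h.py <<'E'
def yaw():
    w,x,y,z=sensors.get_state()['ee_rot']
    return np.degrees(np.arctan2(*[2*(x*y+w*z)][0:1],1-2*(y*y+z*z))) if 0 else None
E
python3 - <<'E'
from h import *
from scipy.spatial.transform import Rotation as Ro
s=sensors.get_state();w,x,y,z=s['ee_rot'];print(np.round(Ro.from_quat([x,y,z,w]).as_matrix(),3).tolist(),s['position'],s['width'],s['clock'],manip.grip_point_offset)
L=[((-40,-105),(.528,-.0115)),((40,-39),(.612,.05)),((-40,27),(.54,.1205)),((40,-105),(.607,-.0185)),((-40,-39),(.5355,.053)),((40,27),(.6175,.115)),((47,95.5),(.6305,.179)),((-35,95.5),(.548,.188)),((0,0),(.576,.0895))]
A=np.array([complex(*l[0])/1000 for l in L]);B=np.array([complex(*l[1]) for l in L])
a=A-A.mean();b=B-B.mean();th=np.angle((b*a.conj()).sum());o=B.mean()-np.exp(1j*th)*A.mean()
print('tray',o,np.degrees(th),np.round(abs(B-o-np.exp(1j*th)*A)*1000,1))
im=cams.get_image('top');c=im['color']
cv2.imwrite('pics/t2.png',cv2.resize(c[140:290,340:490,::-1],None,fx=4,fy=4,interpolation=cv2.INTER_CUBIC))
cv2.imwrite('pics/t3.png',cv2.resize(c[140:220,220:335,::-1],None,fx=6,fy=6,interpolation=cv2.INTER_CUBIC))
i=cams.get_image('wrist');print(-np.array(i['R']).T@i['t'],np.round(i['R'],3).tolist(),np.array(i['intrinsics']).tolist())
E
```

```text
[[-0.939, 0.344, 0.0], [0.344, 0.939, -0.0], [-0.0, -0.0, -1.0]] [0.19759705 0.53999689 0.303904  ] 0.08560056184614413 1.7 0.0539
tray (0.5762129460684426+0.08986778751509637j) -4.507561274299268 [0.2 2.4 1.6 1.  2.5 1.5 2.4 0.8 0.4]
[0.13024321 0.563845   0.37306711] [[0.344, 0.939, 0.001], [0.901, -0.331, 0.28], [0.263, -0.095, -0.96]] [[298.92347080974673, 0.0, 326.99328917034626], [0.0, 298.92347080974673, 198.22080159819632], [0.0, 0.0, 1.0]]
```

View pics/t2.png

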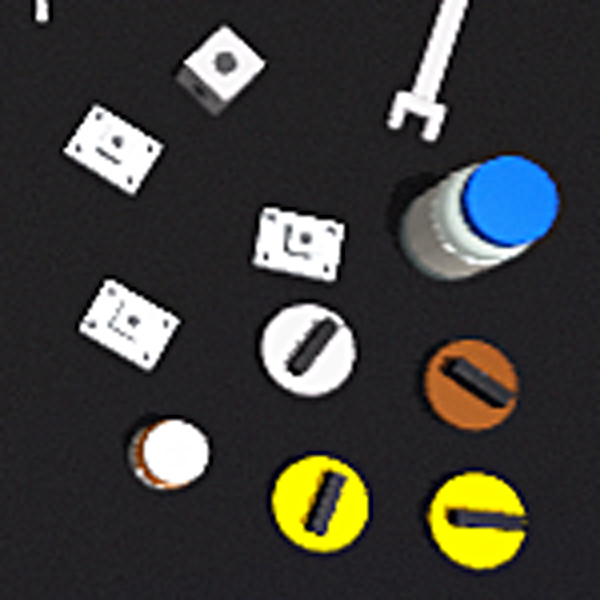

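```bash
cat > h.py <<'E'
import numpy as np, cv2
from scipy.spatial.transform import Rotation as Ro
from rig import sensors, cams, manip, spotter
TO=np.array([.5762,.0899]);TH=np.radians(-4.5)
def tray(x,y): c,s=np.cos(TH),np.sin(TH);return TO+np.array([c*x-s*y,s*x+c*y])/1000
def snap(cam,name):
    im=cams.get_image(cam); cv2.imwrite('pics/'+name,im['color'][:,:,::-1]); return im
def pix2z(im,uv,z):
    K=np.array(im['intrinsics']);R=np.array(im['R']);t=np.array(im['t'])
    uv=np.atleast_2d(uv);d=(R.T@np.linalg.inv(K)@np.c_[uv,np.ones(len(uv))].T).T;c=-R.T@t
    return c+d*((z-c[2])/d[:,2:3])
def proj(im,X):
    p=np.array(im['intrinsics'])@(np.array(im['R'])@np.array(X,float)+np.array(im['t']));return p[:2]/p[2]
def state():
    s=sensors.get_state();w,x,y,z=s['ee_rot'];M=Ro.from_quat([x,y,z,w]).as_matrix()
    a=np.degrees(np.arctan2(M[1,1],M[0,1]))
    print('t',round(s['clock'],2),'pos',np.round(s['position'],4),'closeang',round(a,1),'w',round(s['width'],4),'F',np.round(s['contact_force'],1),'q',np.round(s['qpos'],2))
    return np.array(s['position']),a
def rect(im,X,z,thr=120,rad=.06,dark=False,k=4):
    """minAreaRect (world centre, sides, angle of long side) of the bright blob around X, seen in plane z"""
    g=cv2.resize(im['color'],None,fx=k,fy=k,interpolation=cv2.INTER_CUBIC).min(2)
    m=((g<thr) if dark else (g>thr)).astype(np.uint8)
    cs,_=cv2.findContours(m,cv2.RETR_EXTERNAL,cv2.CHAIN_APPROX_NONE);out=[]
    for c in cs:
        if len(c)<40:continue
        P=pix2z(im,(c[:,0,:]+.5)/k-.5,z)[:,:2]
        h=cv2.convexHull((P*1000).astype(np.float32));(cx,cy),(a,b),an=cv2.minAreaRect(h)
        if b>a:a,b,an=b,a,an+90
        d=np.hypot(cx/1000-X[0],cy/1000-X[1])
        if d<rad and 8<b and a<150:out.append((d,round(cx/1000,4),round(cy/1000,4),round(a,1),round(b,1),round((an+90)%180-90,1)))
    return [o[1:] for o in sorted(out)]
E
python3 - <<'E'
from h import *
im=cams.get_image('top')
for X in[(.588,-.188),(.453,-.196),(.52,-.326)]:print('cover',rect(im,X,.01))
print('housing',rect(im,(.65,-.263),.045,thr=190)[:2])
print('cap',rect(im,(.435,-.327),.022)[:2],rect(im,(.435,-.327),.046,70,.02,True))
for X in[(.484,.376),(.559,.386)]:print('cart',rect(im,X,.12)[:2])
for n,p in dict(p1=(-40,-105),p2=(40,-39),p3=(-40,27),w1=(40,-105),w2=(-40,-39),w3=(40,27),sq=(47,95.5),pot=(-35,95.5)).items():print(n,np.round(tray(*p),4))
state()
E
```

```text
cover [(0.5858, -0.1856, 63.0, 46.8, 57.7)]
cover [(0.4506, -0.1961, 63.2, 46.9, 60.1)]
cover [(0.5144, -0.3251, 64.0, 47.0, 78.6)]
housing [(0.6446, -0.2644, 43.0, 42.2, 45.0)]
cap [(0.433, -0.3267, 67.6, 66.9, -45.2)] []
cart [(0.4683, 0.3511, 78.8, 40.4, 73.0)]
cart [(0.5427, 0.3625, 82.7, 40.6, 65.3)]
p1 [ 0.5281 -0.0116]
p2 [0.613  0.0479]
p3 [0.5384 0.12  ]
w1 [ 0.6078 -0.0179]
w2 [0.5333 0.0542]
w3 [0.6182 0.1137]
sq [0.6305 0.1814]
pot [0.5488 0.1879]
t 1.85 pos [0.1976 0.54   0.3039] closeang 69.9 w 0.0854 F [-0.7  0.7 -0.4] q [ 1.1   0.28  1.5   0.    1.36 -0.12]
```

Call:
drive_tool:
  targets:
    - [0.026,-0.0484,0,0]
    - [0.026,-0.0484,0,0]
    - [0.026,-0.0484,0,0]
    - [0.026,-0.0484,0,0]
    - [0.026,-0.0484,0,0]
  jaw: 0.044
  force: 40

```text
clock: 2.48
position: [0.3282, 0.2965, 0.3042]
ee_rot: [0.0, 0.174, 0.985, 0.0]
contact_force: [1.0, 1.0, 1.0]
width: 0.044
```

Call:
drive_tool:
  targets:
    - [0.026,-0.0484,0,0]
    - [0.026,-0.0484,0,0]
    - [0.026,-0.0484,0,0]
    - [0.026,-0.0484,0,0]
    - [0.026,-0.0484,0,0]

```text
clock: 3.1
position: [0.4583, 0.0543, 0.3042]
ee_rot: [0.0, 0.175, 0.985, 0.0]
contact_force: [1.0, 0.1, 0.1]
width: 0.0441
```

Call:
drive_tool:
  targets:
    - [0.026,-0.0484,-0.02,-3]
    - [0.026,-0.0484,-0.03,-3]
    - [0.026,-0.0484,-0.03,-3]
    - [0.026,-0.0484,-0.02,-3]
    - [0.0244,-0.0484,0,0]

```text
clock: 3.72
position: [0.5857, -0.1872, 0.2018]
ee_rot: [-0.002, 0.277, 0.961, 0.0]
contact_force: [0.3, 1.1, -0.7]
width: 0.044
```

```bash
python3 - <<'E'
from h import *
p,a=state()
im=snap('wrist','w1.png')
for X in[(.586,-.186)]:print('cover',rect(im,X,.01,rad=.09,k=1),rect(im,X,.01,thr=150,rad=.09,k=1))
print([(np.round(d['point'],4).tolist(),round(d['score'],2)) for d in spotter.landmark_of('cover1','wrist')])
print(proj(im,(.586,-.186,.03)),proj(im,p-[0,0,.073]))
E
```

```text
t 3.73 pos [ 0.5857 -0.1872  0.2018] closeang 57.9 w 0.044 F [ 0.3  1.1 -0.7] q [-0.42  0.41  1.57  0.    1.17 -1.43]
cover [(0.586, -0.1864, 59.9, 44.1, 57.8)] [(0.5862, -0.1869, 58.9, 43.2, 58.0)]
[([0.459, -0.1999, 0.0026], 0.65), ([0.5903, -0.1884, -0.0016], 0.64), ([0.5139, -0.3281, -0.0024], 0.57)]
[329.0481987  199.97850527] [328.25214743 253.67194195]
```

View pics/w1.png

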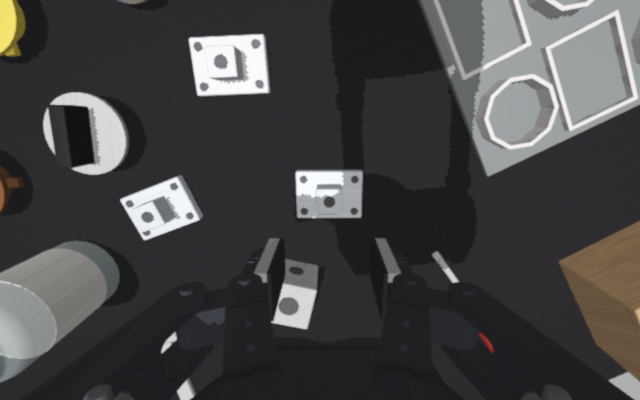

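Call:
drive_tool:
  targets:
    - [0.0003,0.001,-0.05,0]
    - [0,0,-0.035,0]
    - [0,0,-0.02,0]
    - [0,0,-0.0105,0]
    - [0,0,0,0]

```text
clock: 4.45
position: [0.586, -0.1845, 0.0883]
ee_rot: [-0.0, 0.276, 0.961, 0.0]
contact_force: [0.5, 0.1, 0.5]
width: 0.0443
```

Call:
drive_tool:
  targets:
    - [0,0,0,0]
    - [0,0,0,0]
    - [0,0,0,0]
    - [0,0,0.02,0]
    - [0,0,0.04,0]
  jaw: 0.01
  force: 60

```text
clock: 5.08
position: [0.5849, -0.1843, 0.1473]
ee_rot: [-0.002, 0.277, 0.961, 0.0]
contact_force: [-0.2, -0.6, -1.1]
width: 0.0201
```

Call:
drive_tool:
  targets:
    - [-0.01,0.03,0.01,-10.4]
    - [-0.01,0.03,0.01,-10.4]
    - [-0.01,0.03,0,-10.4]
    - [-0.01,0.03,0,-10.4]
    - [-0.01,0.03,0,-10.4]

```text
clock: 5.7
position: [0.5356, -0.0339, 0.1685]
ee_rot: [-0.0, 0.672, 0.74, 0.0]
contact_force: [0.0, -0.1, -1.8]
width: 0.0199
```

Call:
drive_tool:
  targets:
    - [-0.008,0.0246,0,-10.4]
    - [0,0,0,0]
    - [0,0,0,0]
    - [0,0,0,0]
    - [0,0,0,0]

```text
clock: 6.32
position: [0.5285, -0.011, 0.1685]
ee_rot: [0.0, 0.734, 0.679, 0.0]
contact_force: [0.3, -0.4, -1.6]
width: 0.0205
```

```bash
python3 - <<'E'
from h import *
p,a=state();state()
im=snap('wrist','w2.png');state()
P=p[:2]
print('cover',rect(im,P,.075,rad=.05,k=1,thr=150))
for q in('pocket1','well1','pot_rim','square_pocket'):
  print(q,[(np.round(d['point'],4).tolist(),round(d['score'],2)) for d in spotter.landmark_of(q,'wrist')])
for n,q in dict(p1=(-40,-105),p2=(40,-39),p3=(-40,27),w1=(40,-105),w2=(-40,-39)).items():
    print(n,np.round(proj(im,(*tray(*q),.006)),1))
for c in((-85,-140),(85,-140),(-85,140),(85,140)):print(np.round(proj(im,(*tray(*c),.006)),1))
for sx,sy in((-1,-1),(1,-1),(1,1),(-1,1)):print('p1 outer corner',np.round(proj(im,(*tray(-40+sx*36.5,-105+sy*28.5),.012)),1))
E
```

```text
t 6.33 pos [ 0.5285 -0.011   0.1685] closeang -4.5 w 0.0205 F [ 0.3 -0.4 -1.6] q [-0.15  0.32  1.81 -0.    1.01 -0.07]
t 6.33 pos [ 0.5285 -0.011   0.1685] closeang -4.5 w 0.0205 F [ 0.3 -0.4 -1.6] q [-0.15  0.32  1.81 -0.    1.01 -0.07]
t 6.38 pos [ 0.5284 -0.0109  0.1684] closeang -4.5 w 0.0204 F [-0.9  0.1 -1.3] q [-0.15  0.32  1.81 -0.    1.01 -0.07]
cover []
pocket1 [([0.6134, 0.0506, 0.0045], 0.95), ([0.5403, 0.1222, 0.0095], 0.72), ([0.5299, -0.0103, 0.0084], 0.59)]
well1 [([0.6094, -0.0154, 0.0109], 0.96), ([0.5372, 0.0512, 0.008], 0.82), ([0.6228, 0.1168, 0.0074], 0.75)]
pot_rim []
square_pocket []
p1 [327.2 202.9]
p2 [433.9 118.6]
p3 [327.   19.3]
w1 [425.9 202.9]
w2 [327.1 118.7]
[273.8 242.7]
[475.5 242.5]
[ 249.5 -199.5]
[ 541.8 -199.9]
p1 outer corner [282.6 238.4]
p1 outer corner [371.8 238.4]
p1 outer corner [374.9 169.6]
p1 outer corner [279.4 169.7]
```

View pics/w2.png

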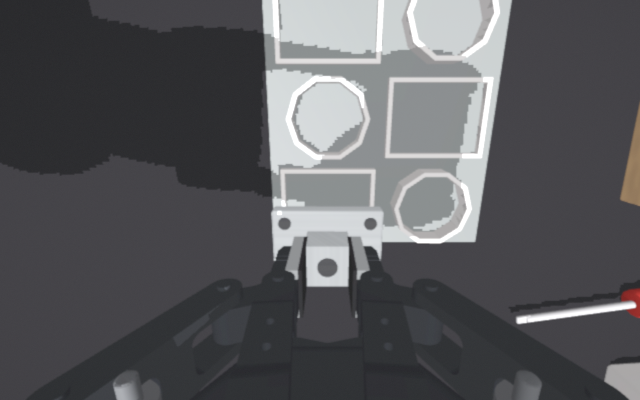

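Call:
drive_tool:
  targets:
    - [0.0005,-0.0005,-0.035,0]
    - [0,0,-0.025,0]
    - [0,0,-0.01,0]
    - [0,0,-0.004,0]
    - [0,0,0,0]

```text
clock: 7.2
position: [0.5285, -0.0107, 0.096]
ee_rot: [0.0, 0.734, 0.679, -0.0]
contact_force: [-3.5, 0.7, 6.0]
width: 0.0201
```

Call:
drive_tool:
  targets:
    - [0,0,0,0]
    - [0,0,0,0]
    - [0,0,0.02,0]
    - [0,0,0.03,0]
    - [0,0,0.03,0]
  jaw: 0.044

```text
clock: 7.82
position: [0.5289, -0.0108, 0.1753]
ee_rot: [0.0, 0.734, 0.679, 0.0]
contact_force: [0.5, 0.3, -0.4]
width: 0.0441
```

Call:
drive_tool:
  targets:
    - [-0.011,-0.026,0.03,9.2]
    - [-0.011,-0.026,0,9.2]
    - [-0.011,-0.026,0,9.2]
    - [-0.011,-0.026,0,9.2]
    - [-0.011,-0.026,0,9.2]

```text
clock: 8.45
position: [0.4735, -0.1416, 0.2047]
ee_rot: [0.0, 0.408, 0.913, 0.0]
contact_force: [1.1, 0.4, 0.1]
width: 0.0441
```

Call:
drive_tool:
  targets:
    - [-0.011,-0.026,0,9.2]
    - [-0.011,-0.028,0,9.2]
    - [0,0,0,0]
    - [0,0,0,0]
    - [0,0,0,0]

```text
clock: 9.07
position: [0.452, -0.194, 0.2045]
ee_rot: [0.0, 0.26, 0.966, 0.0]
contact_force: [-0.1, -0.2, 1.0]
width: 0.0441
```

```bash
cat >> h.py <<'E'
COV=[(.586,-.186),(.451,-.196),(.514,-.325)]
def survey():
    im=cams.get_image('top')
    print('covers',[rect(im,X,.01,rad=.05)[:1] for X in COV])
    print('housing',rect(im,(.645,-.264),.045,thr=190)[:1],'cap',rect(im,(.433,-.327),.022,rad=.05)[:1])
    for q in('cover1','cartridge1','housing','cap'):print(q,[(np.round(d['point'][:2],3).tolist(),round(d['score'],2)) for d in spotter.landmark_of(q,'top')])
E
python3 - <<'E'
from h import *
p,a=state();survey()
im=snap('wrist','w3.png')
for th in(120,150):print('cover',rect(im,COV[1],.01,rad=.05,k=1,thr=th)[:2])
E
```

```text
t 9.07 pos [ 0.452  -0.194   0.2045] closeang 59.9 w 0.0441 F [-0.1 -0.2  1. ] q [-0.55  0.23  1.83  0.    1.08 -1.59]
covers [[], [(0.4916, -0.2059, 132.6, 89.7, -31.5)], []]
housing [(0.6157, -0.2469, 102.7, 23.2, -31.6)] cap [(0.4409, -0.3169, 68.2, 58.2, 26.0)]
cover1 [([0.529, -0.011], 0.61), ([0.451, -0.193], 0.6), ([0.549, 0.188], 0.31)]
cartridge1 [([0.56, 0.387], 0.87), ([0.483, 0.377], 0.6)]
housing [([0.536, 0.124], 0.49)]
cap [([0.313, -0.441], 0.79), ([0.41, -0.444], 0.66), ([0.322, -0.333], 0.5), ([0.437, -0.327], 0.49)]
cover [(0.4508, -0.1974, 58.9, 44.0, 60.9)]
cover [(0.4439, -0.1943, 57.5, 28.0, 59.9), (0.4637, -0.1804, 14.8, 9.5, 59.9)]
```

Call:
drive_tool:
  targets:
    - [-0.001,-0.0032,-0.05,1]
    - [0,0,-0.035,0]
    - [0,0,-0.02,0]
    - [0,0,-0.0115,0]
    - [0,0,0,0]

```text
clock: 10.0
position: [0.4506, -0.1978, 0.0876]
ee_rot: [-0.001, 0.251, 0.968, 0.0]
contact_force: [-0.2, 0.0, -0.0]
width: 0.0439
```

Call:
drive_tool:
  targets:
    - [0,0,0,0]
    - [0,0,0,0]
    - [0,0,0,0]
    - [0,0,0.03,0]
    - [0,0,0.05,0]
  jaw: 0.01

```text
clock: 10.62
position: [0.4495, -0.1973, 0.1675]
ee_rot: [-0.002, 0.251, 0.968, 0.001]
contact_force: [0.6, -0.3, -2.7]
width: 0.0206
```

Call:
drive_tool:
  targets:
    - [0.0231,0.035,0,-9.35]
    - [0.0231,0.035,0,-9.35]
    - [0.0231,0.035,0,-9.35]
    - [0.0231,0.035,0,-9.35]
    - [0.0231,0.035,0,-9.35]

```text
clock: 11.25
position: [0.5666, -0.0217, 0.1679]
ee_rot: [0.0, 0.617, 0.787, -0.0]
contact_force: [0.4, -0.4, -1.7]
width: 0.0204
```

Call:
drive_tool:
  targets:
    - [0.0231,0.035,0,-9.35]
    - [0.0231,0.035,0,-9.35]
    - [0,0,0,0]
    - [0,0,0,0]
    - [0,0,0,0]

```text
clock: 11.88
position: [0.6116, 0.0461, 0.1679]
ee_rot: [-0.0, 0.735, 0.678, -0.001]
contact_force: [-0.3, -0.1, -0.0]
width: 0.0202
```

```bash
python3 - <<'E'
from h import *
p,a=state();im=snap('wrist','w4.png')
for n,q in dict(p1=(-40,-105),p2=(40,-39),p3=(-40,27),w3=(40,27),w2=(-40,-39)).items():
    print(n,np.round(proj(im,(*tray(*q),.006)),1))
for sx,sy in((-1,-1),(1,-1),(1,1),(-1,1)):print('p2 outer corner',np.round(proj(im,(*tray(40+sx*36.5,-39+sy*28.5),.012)),1),'p3',np.round(proj(im,(*tray(-40+sx*36.5,27+sy*28.5),.012)),1))
E
```

```text
t 11.88 pos [0.6116 0.0461 0.1679] closeang -4.6 w 0.0202 F [-0.3 -0.1 -0. ] q [-0.04  0.43  1.62 -0.    1.09  0.04]
p1 [237.3 273. ]
p2 [329.4 200. ]
p3 [222.1 115.3]
w3 [329.5 115.1]
w2 [230.3 200.2]
p2 outer corner [284.6 235.8] p3 [174.7 154.7]
p2 outer corner [374.3 235.7] p3 [271.7 154.6]
p2 outer corner [377.5 166.3] p3 [267.3  72.9]
p2 outer corner [281.5 166.4] p3 [163.   73.2]
```

View pics/w4.png

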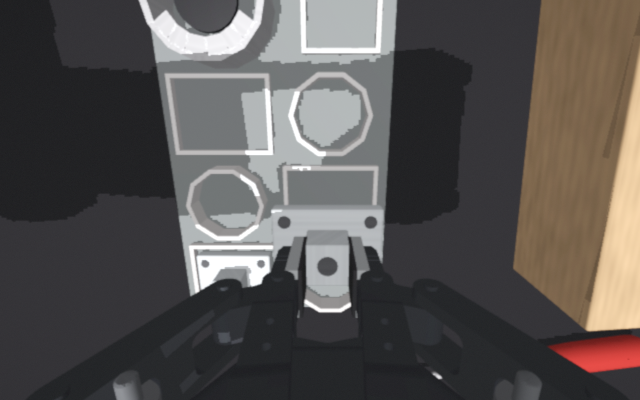

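Call:
drive_tool:
  targets:
    - [0.0022,0.0018,-0.035,0]
    - [0,0,-0.025,0]
    - [0,0,-0.01,0]
    - [0,0,-0.0035,0]
    - [0,0,0,0]

```text
clock: 12.55
position: [0.6151, 0.0485, 0.0956]
ee_rot: [0.001, 0.735, 0.678, 0.001]
contact_force: [0.4, 0.1, -1.2]
width: 0.0203
```

Call:
drive_tool:
  targets:
    - [0,0,0,0]
    - [0,0,0,0]
    - [0,0,0.02,0]
    - [0,0,0.03,0]
    - [0,0,0.06,0]
  jaw: 0.044

```text
clock: 13.18
position: [0.6133, 0.0489, 0.2034]
ee_rot: [-0.002, 0.735, 0.678, -0.002]
contact_force: [1.0, 0.1, 0.2]
width: 0.0442
```

Call:
drive_tool:
  targets:
    - [-0.0125,-0.0466,0,10.4]
    - [-0.0125,-0.0466,0,10.4]
    - [-0.0125,-0.0466,0,10.4]
    - [-0.0125,-0.0466,0,10.4]
    - [-0.0125,-0.0466,0,10.4]

```text
clock: 13.8
position: [0.5518, -0.1856, 0.205]
ee_rot: [0.001, 0.36, 0.933, 0.0]
contact_force: [-0.2, -1.1, 0.5]
width: 0.0439
```

Call:
drive_tool:
  targets:
    - [-0.0125,-0.0466,0,10.4]
    - [-0.0125,-0.0466,0,10.4]
    - [-0.0125,-0.0466,0,10.4]
    - [0,0,0,0]
    - [0,0,0,0]

```text
clock: 14.42
position: [0.5145, -0.3236, 0.2046]
ee_rot: [0.0, 0.1, 0.995, 0.0]
contact_force: [-0.6, 1.0, -0.0]
width: 0.044
```

```bash
python3 - <<'E'
from h import *
p,a=state();im=snap('wrist','w5.png')
for th in(100,120,150):print('cover',rect(im,COV[2],.01,rad=.05,k=1,thr=th)[:2])
im=cams.get_image('top')
for q in('cover1',):print(q,[(np.round(d['point'],3).tolist(),round(d['score'],2)) for d in spotter.landmark_of(q,'top')])
E
```

```text
t 14.43 pos [ 0.5145 -0.3236  0.2046] closeang 78.6 w 0.044 F [-0.6  1.  -0. ] q [-0.68  0.39  1.58  0.    1.16 -2.05]
cover [(0.5148, -0.3265, 61.4, 45.5, 78.5)]
cover [(0.5143, -0.3263, 61.1, 44.5, 78.5)]
cover [(0.5144, -0.3262, 60.5, 44.5, 78.5)]
cover1 [([0.614, 0.049, 0.007], 0.66), ([0.526, -0.011, 0.004], 0.56), ([0.516, -0.33, -0.001], 0.49), ([0.528, -0.439, -0.0], 0.36)]
```

Call:
drive_tool:
  targets:
    - [0,-0.0026,-0.05,0]
    - [0,0,-0.035,0]
    - [0,0,-0.02,0]
    - [0,0,-0.012,0]
    - [0,0,0,0]

```text
clock: 15.2
position: [0.5147, -0.3257, 0.0871]
ee_rot: [-0.001, 0.098, 0.995, 0.0]
contact_force: [-0.3, -0.2, 0.7]
width: 0.0442
```

Call:
drive_tool:
  targets:
    - [0,0,0,0]
    - [0,0,0,0]
    - [0,0,0,0]
    - [0,0,0.03,0]
    - [0,0,0.05,0]
  jaw: 0.01

```text
clock: 15.82
position: [0.5133, -0.3257, 0.1663]
ee_rot: [-0.002, 0.099, 0.995, 0.002]
contact_force: [0.8, -0.0, -2.2]
width: 0.0206
```

Call:
drive_tool:
  targets:
    - [0.0028,0.0497,0,-9.23]
    - [0.0028,0.0497,0,-9.23]
    - [0.0028,0.0497,0,-9.23]
    - [0.0028,0.0497,0,-9.23]
    - [0.0028,0.0497,0,-9.23]

```text
clock: 16.45
position: [0.5283, -0.0766, 0.1675]
ee_rot: [0.0, 0.484, 0.875, 0.0]
contact_force: [1.1, -1.7, -1.7]
width: 0.0207
```

Call:
drive_tool:
  targets:
    - [0.0028,0.0497,0,-9.23]
    - [0.0028,0.0497,0,-9.23]
    - [0.0028,0.0497,0,-9.23]
    - [0.0028,0.0497,0,-9.23]
    - [0,0,0,0]

```text
clock: 17.08
position: [0.5395, 0.1238, 0.1674]
ee_rot: [-0.0, 0.732, 0.681, 0.0]
contact_force: [0.4, -0.2, -0.2]
width: 0.0201
```

```bash
python3 - <<'E'
from h import *
p,a=state();im=cams.get_image('top')
for X in((.53,-.011),(.614,.049)):print('c',[r for t in(190,215,235) for r in rect(im,X,.016,thr=t,rad=.02)[:1]])
E
```

```text
t 17.07 pos [0.5395 0.1238 0.1674] closeang -4.2 w 0.0201 F [ 0.4 -0.2 -0.2] q [0.1  0.35 1.76 0.   1.03 0.17]
c [(0.5267, -0.0119, 75.9, 65.4, -4.6), (0.5269, -0.0102, 74.3, 60.4, -4.4)]
c [(0.6129, 0.0433, 81.1, 75.3, -5.3), (0.6135, 0.0492, 79.1, 61.2, -4.6), (0.6122, 0.049, 74.2, 59.4, -4.4)]
```

Call:
drive_tool:
  targets:
    - [0,-0.0033,-0.035,-0.3]
    - [0,0,-0.025,0]
    - [0,0,-0.01,0]
    - [0,0,-0.003,0]
    - [0,0,0,0]

```text
clock: 17.75
position: [0.5391, 0.1177, 0.0975]
ee_rot: [-0.001, 0.736, 0.677, 0.0]
contact_force: [-6.7, 5.8, 18.1]
width: 0.0206
```

Call:
drive_tool:
  targets:
    - [0,0,0,0]
    - [0,0,0,0]
    - [0,0,0.02,0]
    - [0,0,0.03,0]
    - [0,0,0.06,0]
  jaw: 0.044

```text
clock: 18.38
position: [0.5385, 0.1166, 0.2032]
ee_rot: [-0.002, 0.736, 0.677, -0.003]
contact_force: [0.6, 0.6, -0.5]
width: 0.0442
```

Call:
drive_tool:
  targets:
    - [0.0131,-0.0481,0,6.2]
    - [0.0131,-0.0481,0,6.2]
    - [0.0131,-0.0481,0,6.2]
    - [0.0131,-0.0481,0,6.2]
    - [0.0131,-0.0481,0,6.2]
  jaw: 0.062

```text
clock: 19.0
position: [0.6055, -0.1253, 0.2042]
ee_rot: [-0.0, 0.527, 0.85, -0.0]
contact_force: [-0.2, -1.0, -1.2]
width: 0.062
```

Call:
drive_tool:
  targets:
    - [0.0131,-0.0481,0,6.2]
    - [0.0131,-0.0481,0,6.2]
    - [0.0131,-0.0481,0,6.2]
    - [0,0,0,0]
    - [0,0,0,0]

```text
clock: 19.62
position: [0.644, -0.2675, 0.2037]
ee_rot: [-0.001, 0.384, 0.923, 0.0]
contact_force: [0.5, -0.1, -0.1]
width: 0.0615
```

```bash
python3 - <<'E'
from h import *
p,a=state();im=snap('wrist','w6.png')
for th in(120,160,190):print('housing',rect(im,(.6446,-.2644),.045,rad=.05,k=1,thr=th)[:2])
t=cams.get_image('top')
for th in(190,160):print('top',rect(t,(.645,-.264),.045,thr=th)[:1])
for q in('cover1','housing','cap'):print(q,[(np.round(d['point'],3).tolist(),round(d['score'],2)) for d in spotter.landmark_of(q,'top')])
cv2.imwrite('pics/c1.png',np.vstack([im['color'][:,:,::-1],cv2.resize(t['color'][145:215,220:340,::-1],(640,373),interpolation=cv2.INTER_CUBIC)])[:, :])
E
python3 -c "
import cv2;i=cv2.imread('pics/c1.png');cv2.imwrite('pics/c1.png',cv2.resize(i,(496,599)))"
```

```text
t 19.62 pos [ 0.644  -0.2675  0.2037] closeang 44.8 w 0.0615 F [ 0.5 -0.1 -0.1] q [-0.49  0.52  1.37  0.    1.26 -1.28]
housing [(0.6425, -0.2628, 48.8, 42.0, -45.2)]
housing [(0.6447, -0.2651, 41.9, 40.8, -43.8)]
housing [(0.6312, -0.2611, 26.8, 14.6, 44.8)]
top []
top []
cover1 [([0.527, -0.011, 0.006], 0.58), ([0.614, 0.051, 0.006], 0.58), ([0.547, 0.188, 0.038], 0.4)]
housing [([0.433, -0.326, 0.036], 0.67)]
cap [([0.413, -0.443, -0.0], 0.75), ([0.313, -0.442, -0.0], 0.7)]
```

View pics/c1.png

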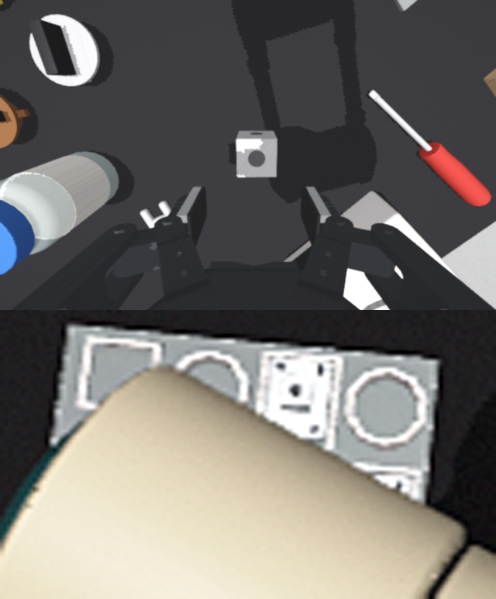

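```bash
python3 - <<'E'
from h import *
im=cams.get_image('scene')
cv2.imwrite('pics/s2.png',cv2.resize(im['color'][200:310,255:375,::-1],None,fx=5,fy=5,interpolation=cv2.INTER_CUBIC))
for q in('cover1',):print(q,[(np.round(d['point'],3).tolist(),round(d['score'],2)) for d in spotter.landmark_of(q,'scene')])
E
```

```text
cover1 [([0.541, 0.115, 0.009], 0.61), ([0.616, 0.049, 0.002], 0.55), ([0.532, -0.01, 0.006], 0.54)]
```

View pics/s2.png

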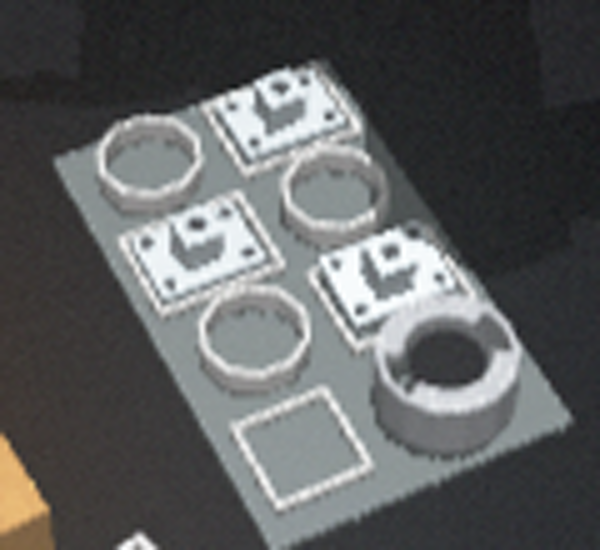

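Call:
drive_tool:
  targets:
    - [-0.0131,0.0481,0,-6.2]
    - [-0.0131,0.0481,0,-6.2]
    - [-0.0131,0.0481,0,-6.2]
    - [-0.0131,0.0481,0,-6.2]
    - [-0.0131,0.0481,0,-6.2]
  jaw: 0.044

```text
clock: 20.6
position: [0.5785, -0.0249, 0.2049]
ee_rot: [0.0, 0.618, 0.786, 0.0]
contact_force: [1.1, 0.7, -0.1]
width: 0.0441
```

Call:
drive_tool:
  targets:
    - [-0.0131,0.0481,0,-6.2]
    - [-0.0131,0.0481,0,-6.2]
    - [-0.0131,0.0481,0,-6.0]
    - [0,0,0,0]
    - [0,0,0,0]

```text
clock: 21.22
position: [0.5399, 0.1175, 0.2048]
ee_rot: [0.001, 0.734, 0.679, 0.0]
contact_force: [-0.4, 0.4, 1.2]
width: 0.0437
```

```bash
python3 - <<'E'
from h import *
p,a=state();im=snap('wrist','w7.png')
for th in(120,150,180,210):print('cover',rect(im,(.54,.116),.018,rad=.03,k=1,thr=th)[:2])
cs=[(-1,-1),(1,-1),(1,1),(-1,1)]
print('rim outer',[np.round(proj(im,(*tray(-40+sx*36.5,27+sy*28.5),.012)),1).tolist() for sx,sy in cs])
print('cover home',[np.round(proj(im,(*tray(-40+sx*30,27+sy*22),.016)),1).tolist() for sx,sy in cs])
cv2.imwrite('pics/w7c.png',cv2.resize(im['color'][110:290,220:440,::-1],None,fx=3,fy=3,interpolation=cv2.INTER_CUBIC))
E
```

```text
t 21.23 pos [0.5399 0.1175 0.2048] closeang -4.4 w 0.0437 F [-0.4  0.4  1.2] q [ 0.09  0.32  1.71 -0.    1.12  0.17]
cover []
cover []
cover [(0.5375, 0.0952, 72.1, 10.2, 1.2), (0.5177, 0.1221, 18.5, 11.2, 6.5)]
cover [(0.5403, 0.0945, 64.9, 9.0, 2.0), (0.5181, 0.1218, 17.4, 10.1, 6.5)]
rim outer [[286.4, 219.3], [364.7, 219.4], [367.1, 158.4], [284.0, 158.3]]
cover home [[292.6, 214.1], [358.4, 214.2], [359.9, 166.5], [291.1, 166.4]]
```

View pics/w7c.png

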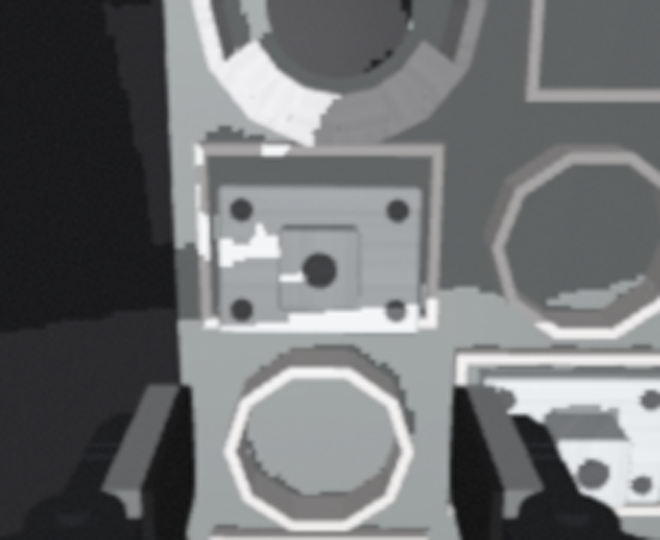

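Call:
drive_tool:
  targets:
    - [-0.0003,-0.002,-0.05,0]
    - [0,0,-0.035,0]
    - [0,0,-0.0215,0]
    - [0,0,0,0]
    - [0,0,0,0]

```text
clock: 21.9
position: [0.5405, 0.1147, 0.0988]
ee_rot: [0.001, 0.735, 0.678, 0.001]
contact_force: [-0.0, -0.0, -0.5]
width: 0.0439
```

Call:
drive_tool:
  targets:
    - [0,0,0,0]
    - [0,0,0,0]
    - [0,0,0,0]
    - [0,0,0.014,0]
    - [0,0.0052,0,0]
  jaw: 0.01

```text
clock: 22.52
position: [0.5402, 0.1208, 0.1133]
ee_rot: [0.001, 0.735, 0.678, 0.001]
contact_force: [-0.2, -0.6, -0.7]
width: 0.0204
```

Call:
drive_tool:
  targets:
    - [0,0,0,0]
    - [0,0,-0.006,0]
    - [0,0,-0.006,0]
    - [0,0,-0.003,0]
    - [0,0,0,0]

```text
clock: 23.15
position: [0.5392, 0.1202, 0.0989]
ee_rot: [0.0, 0.734, 0.679, -0.0]
contact_force: [-5.8, -2.2, 16.7]
width: 0.0205
```

```bash
python3 - <<'E'
from h import *
state()
E
```

```text
t 23.15 pos [0.5392 0.1202 0.0989] closeang -4.5 w 0.0205 F [-5.8 -2.2 16.7] q [ 0.09  0.43  1.84 -0.    0.87  0.17]
```

Call:
drive_tool:
  targets:
    - [0,0,0,0]
    - [0,0,0,0]
    - [0,0,0.03,0]
    - [0,0,0.04,0]
    - [0,0,0.035,0]
  jaw: 0.044

```text
clock: 23.78
position: [0.5396, 0.1207, 0.2026]
ee_rot: [-0.0, 0.734, 0.679, -0.0]
contact_force: [0.5, 1.4, 0.2]
width: 0.0439
```

```bash
python3 - <<'E'
from h import *
p,a=state();im=snap('wrist','w8.png')
cs=[(-1,-1),(1,-1),(1,1),(-1,1)]
f=lambda x,y:[((q-[220,110])*3).round().tolist() for q in [proj(im,(*tray(x+sx*30,y+sy*22),.016)) for sx,sy in cs]]
print('home p3',f(-40,27),'p2',f(40,-39))
cv2.imwrite('pics/w8c.png',cv2.resize(im['color'][110:290,220:440,::-1],None,fx=3,fy=3,interpolation=cv2.INTER_CUBIC))
E
```

```text
t 23.77 pos [0.5396 0.1207 0.2026] closeang -4.5 w 0.0439 F [0.5 1.4 0.2] q [ 0.09  0.32  1.71 -0.    1.11  0.17]
home p3 [[221.0, 325.0], [419.0, 325.0], [423.0, 182.0], [216.0, 182.0]] p2 [[475.0, 517.0], [660.0, 517.0], [675.0, 392.0], [481.0, 392.0]]
```

View pics/w8c.png

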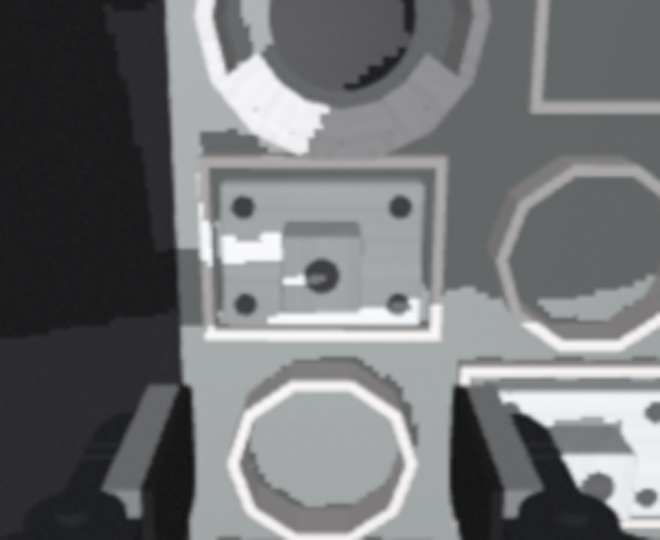

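Call:
drive_tool:
  targets:
    - [0.0131,-0.0482,0,6.2]
    - [0.0131,-0.0482,0,6.2]
    - [0.0131,-0.0482,0,6.2]
    - [0.0131,-0.0482,0,6.2]
    - [0.0131,-0.0482,0,6.2]
  jaw: 0.062

```text
clock: 24.45
position: [0.6053, -0.1219, 0.2011]
ee_rot: [-0.0, 0.525, 0.851, 0.0]
contact_force: [0.3, 0.1, -0.5]
width: 0.0623
```

Call:
drive_tool:
  targets:
    - [0.0131,-0.0482,0,6.2]
    - [0.0131,-0.0482,0,6.2]
    - [0.0131,-0.048,0,6.2]
    - [0,0,0,0]
    - [0,0,0,0]

```text
clock: 25.08
position: [0.6439, -0.2643, 0.2008]
ee_rot: [-0.001, 0.383, 0.924, 0.0]
contact_force: [-0.4, -0.0, -0.9]
width: 0.062
```

```bash
python3 - <<'E'
from h import *
p,a=state();im=snap('wrist','w9.png')
for th in(110,130,160,175):print('housing',rect(im,(.6446,-.2644),.045,rad=.05,k=1,thr=th)[:2])
E
```

```text
t 25.07 pos [ 0.6439 -0.2643  0.2008] closeang 45.0 w 0.062 F [-0.4 -0.  -0.9] q [-0.49  0.52  1.37  0.    1.25 -1.28]
housing [(0.6426, -0.2629, 50.2, 42.1, -45.0)]
housing [(0.6426, -0.2628, 48.6, 41.9, -45.1)]
housing [(0.645, -0.2654, 41.5, 40.5, -45.0)]
housing [(0.6448, -0.2656, 41.5, 39.8, -45.0)]
```

Call:
drive_tool:
  targets:
    - [0.001,-0.0012,-0.05,0]
    - [0,0,-0.035,0]
    - [0,0,-0.02,0]
    - [0,0,-0.0078,0]
    - [0,0,0,0]

```text
clock: 25.75
position: [0.6454, -0.265, 0.0893]
ee_rot: [-0.0, 0.382, 0.924, 0.0]
contact_force: [1.8, -0.6, -0.9]
width: 0.0621
```

Call:
drive_tool:
  targets:
    - [0,0,0,0]
    - [0,0,0,0]
    - [0,0,0,0]
    - [0,0,0.03,0]
    - [0,0,0.06,0]
  jaw: 0.03
  force: 80

```text
clock: 26.38
position: [0.643, -0.265, 0.1757]
ee_rot: [-0.005, 0.382, 0.924, 0.0]
contact_force: [1.0, -0.2, -3.3]
width: 0.0408
```

Call:
drive_tool:
  targets:
    - [-0.0015,0.0497,0,4.5]
    - [-0.0015,0.0497,0,4.5]
    - [-0.0015,0.0497,0,4.5]
    - [-0.0015,0.0497,0,4.5]
    - [-0.0015,0.0497,0,4.5]

```text
clock: 27.0
position: [0.6369, -0.016, 0.1783]
ee_rot: [-0.001, 0.193, 0.981, -0.0]
contact_force: [-0.1, -0.6, -4.0]
width: 0.0409
```

Call:
drive_tool:
  targets:
    - [-0.0015,0.0497,0,4.5]
    - [-0.0015,0.0497,0,4.5]
    - [-0.0015,0.0497,0,4.5]
    - [-0.0015,0.0497,0,4.5]
    - [0,0,0,0]

```text
clock: 27.62
position: [0.6307, 0.185, 0.1782]
ee_rot: [-0.001, 0.036, 0.999, 0.001]
contact_force: [-1.0, 0.1, -4.1]
width: 0.0407
```

Call:
drive_tool:
  targets:
    - [0,0,0,0]
    - [0,0,0,0]
    - [0,0,0,0]
    - [0,0,0,0]
    - [0,0,0,0]

```text
clock: 28.25
position: [0.6319, 0.1809, 0.1793]
ee_rot: [0.0, 0.039, 0.999, 0.0]
contact_force: [1.1, -0.7, -3.9]
width: 0.0403
```

```bash
python3 - <<'E'
from h import *
p,a=state();im=snap('wrist','w10.png')
cs=[(-1,-1),(1,-1),(1,1),(-1,1)]
print('sq rim outer',[proj(im,(*tray(47+sx*27,95.5+sy*27),.012)).round(1).tolist() for sx,sy in cs])
print('pot',proj(im,(*tray(-35,95.5),.04)))
E
```

```text
t 28.25 pos [0.6319 0.1809 0.1793] closeang 85.5 w 0.0403 F [ 1.1 -0.7 -3.9] q [ 0.17  0.48  1.5   0.    1.16 -1.32]
sq rim outer [[294.1, 167.4], [296.1, 230.2], [359.6, 230.1], [361.7, 167.4]]
pot [328.19541351  92.43066033]
```

View pics/w10.png

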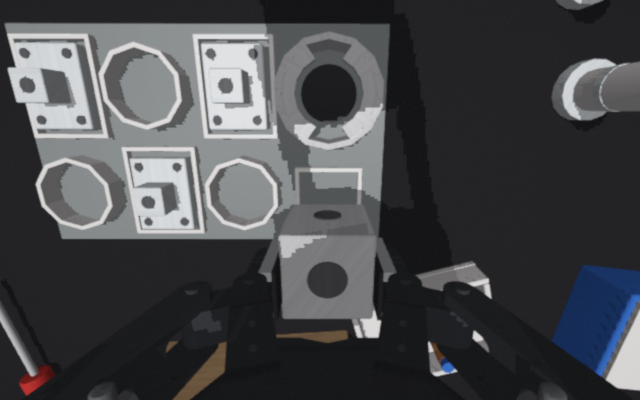

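Call:
drive_tool:
  targets:
    - [-0.0012,0.0005,-0.035,0]
    - [0,0,-0.025,0]
    - [0,0,-0.012,0]
    - [0,0,-0.008,0]
    - [0,0,-0.0035,0]

```text
clock: 28.92
position: [0.6309, 0.1819, 0.097]
ee_rot: [0.0, 0.039, 0.999, 0.0]
contact_force: [-4.2, -0.1, 13.0]
width: 0.0407
```

Call:
drive_tool:
  targets:
    - [0,0,0,0]
    - [0,0,0,0]
    - [0,0,0,0]
    - [0,0,0,0]
    - [0,0,0,0]

```text
clock: 29.55
position: [0.6312, 0.182, 0.097]
ee_rot: [0.001, 0.039, 0.999, 0.0]
contact_force: [-2.0, -0.6, 5.3]
width: 0.0408
```

```bash
python3 - <<'E'
from h import *
state()
E
```

```text
t 29.55 pos [0.6312 0.182  0.097 ] closeang 85.6 w 0.0408 F [-2.  -0.6  5.3] q [ 0.17  0.56  1.59  0.    0.99 -1.32]
```

Call:
drive_tool:
  targets:
    - [0,0,0,0]
    - [0,0,0,0]
    - [0,0,0.02,0]
    - [0,0,0.04,0]
    - [0,0,0.045,0]
  jaw: 0.05

```text
clock: 30.18
position: [0.6303, 0.1818, 0.2007]
ee_rot: [-0.001, 0.039, 0.999, -0.0]
contact_force: [1.1, -0.1, 0.2]
width: 0.0501
```

Call:
drive_tool:
  targets:
    - [-0.0198,-0.0509,0,-3.5]
    - [-0.0198,-0.0509,0,-3.5]
    - [-0.0198,-0.0509,0,-3.5]
    - [-0.0198,-0.0509,0,-3.5]
    - [-0.0198,-0.0509,0,-3.5]
  jaw: 0.034

```text
clock: 30.8
position: [0.531, -0.0742, 0.2007]
ee_rot: [0.0, 0.191, 0.982, -0.0]
contact_force: [-0.3, -0.4, 0.0]
width: 0.034
```

Call:
drive_tool:
  targets:
    - [-0.0198,-0.0509,0,-3.5]
    - [-0.0198,-0.0509,0,-3.5]
    - [-0.0198,-0.0509,0,-3.5]
    - [-0.0198,-0.0509,0,-3.5]
    - [-0.0198,-0.0509,0,-3.5]

```text
clock: 31.42
position: [0.4319, -0.3288, 0.2007]
ee_rot: [0.0, 0.338, 0.941, -0.0]
contact_force: [0.3, -0.7, 0.6]
width: 0.0337
```

Call:
drive_tool:
  targets:
    - [0,0,0,0]
    - [0,0,0,0]
    - [0,0,0,0]
    - [0,0,0,0]
    - [0,0,0,0]

```text
clock: 32.05
position: [0.433, -0.3264, 0.2008]
ee_rot: [0.0, 0.337, 0.942, 0.0]
contact_force: [0.2, 0.9, 0.1]
width: 0.0341
```

```bash
python3 - <<'E'
from h import *
p,a=state();im=snap('wrist','w11.png')
for th in(120,160,190):print('cap flange',rect(im,(.433,-.327),.022,rad=.05,k=2,thr=th)[:2])
t=cams.get_image('top')
cv2.imwrite('pics/c2.png',np.hstack([im['color'][60:280,190:440,::-1],cv2.resize(t['color'][145:215,225:335,::-1],(346,220),interpolation=cv2.INTER_CUBIC)]))
print([(np.round(d['point'],4).tolist(),round(d['score'],2)) for d in spotter.landmark_of('cap_grip','wrist')][:3],[(np.round(d['point'],4).tolist(),round(d['score'],2)) for d in spotter.landmark_of('housing','top')][:3])
E
```

```text
t 32.05 pos [ 0.433  -0.3264  0.2008] closeang 50.7 w 0.0341 F [0.2 0.9 0.1] q [-0.77  0.31  1.73  0.    1.1  -1.66]
cap flange [(0.433, -0.3274, 65.8, 65.5, 52.5)]
cap flange [(0.4329, -0.3272, 64.4, 64.1, -35.6)]
cap flange [(0.4156, -0.3214, 58.4, 27.5, 78.5), (0.4452, -0.3531, 18.1, 17.5, 75.5)]
[([0.4337, -0.3276, 0.0365], 0.9), ([0.3189, -0.4463, 0.0372], 0.89), ([0.3232, -0.332, 0.034], 0.8)] [([0.634, 0.1832, 0.0043], 0.61)]
```

View pics/c2.png

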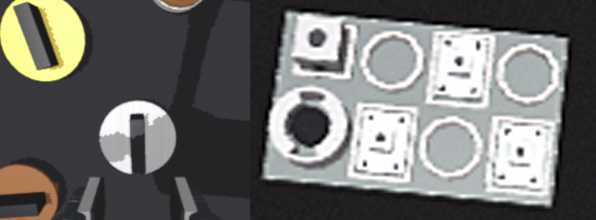

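Call:
drive_tool:
  targets:
    - [0,-0.0009,-0.045,0]
    - [0,0,-0.035,0]
    - [0,0,-0.015,0]
    - [0,0,-0.008,0]
    - [0,0,0,0]

```text
clock: 32.88
position: [0.433, -0.3284, 0.098]
ee_rot: [0.0, 0.337, 0.941, -0.0]
contact_force: [-0.3, -0.1, 0.5]
width: 0.0337
```

Call:
drive_tool:
  targets:
    - [0,0,0,0]
    - [0,0,0,0]
    - [0,0,0,0]
    - [0,0,0.03,0]
    - [0,0,0.06,0]
  jaw: 0.0
  force: 100

```text
clock: 33.5
position: [0.4312, -0.3268, 0.1863]
ee_rot: [-0.003, 0.337, 0.941, 0.001]
contact_force: [-0.2, -0.6, -1.3]
width: 0.0096
```

Call:
drive_tool:
  targets:
    - [0.0116,0.0515,0,3.48]
    - [0.0116,0.0515,0,3.48]
    - [0.0116,0.0515,0,3.48]
    - [0.0116,0.0515,0,3.48]
    - [0.0116,0.0515,0,3.48]

```text
clock: 34.12
position: [0.4906, -0.0689, 0.1877]
ee_rot: [0.0, 0.19, 0.982, 0.0]
contact_force: [0.7, -0.3, -1.8]
width: 0.0096
```

Call:
drive_tool:
  targets:
    - [0.0116,0.0515,0,3.48]
    - [0.0116,0.0515,0,3.48]
    - [0.0116,0.0515,0,3.48]
    - [0.0116,0.0515,0,3.48]
    - [0.0116,0.0515,0,3.48]

```text
clock: 34.75
position: [0.5485, 0.1887, 0.1876]
ee_rot: [-0.0, 0.039, 0.999, -0.0]
contact_force: [0.7, 0.6, -2.0]
width: 0.0101
```

Call:
drive_tool:
  targets:
    - [0,0,0,0]
    - [0,0,0,0]
    - [0,0,0,0]
    - [0,0,0,0]
    - [0,0,0,0]

```text
clock: 35.38
position: [0.5486, 0.1861, 0.1878]
ee_rot: [0.0, 0.041, 0.999, 0.0]
contact_force: [0.4, 0.3, -1.9]
width: 0.0099
```

```bash
python3 - <<'E'
from h import *
p,a=state();im=snap('wrist','w12.png')
print('pot',proj(im,(*tray(-35,95.5),.04)))
E
```

```text
t 35.38 pos [0.5486 0.1861 0.1878] closeang 85.3 w 0.0099 F [ 0.4  0.3 -1.9] q [ 0.21  0.37  1.67  0.    1.1  -1.28]
pot [329.73001613 208.73933909]
```

View pics/w12.png

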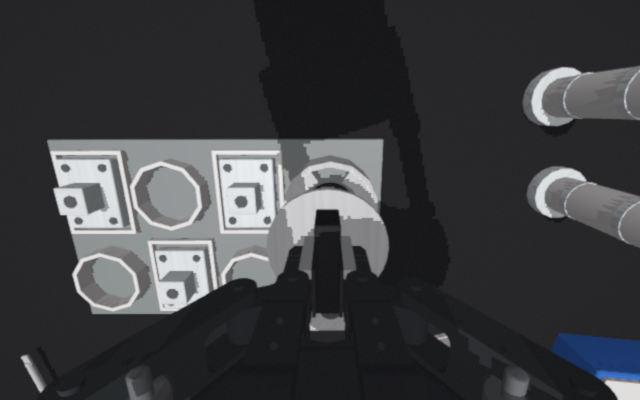

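Call:
drive_tool:
  targets:
    - [0.0002,0.0016,-0.03,0.2]
    - [0,0,-0.015,0]
    - [0,0,0,0]
    - [0,0,0,0]
    - [0,0,0,0]

```text
clock: 36.05
position: [0.5494, 0.1887, 0.1436]
ee_rot: [0.001, 0.039, 0.999, 0.0]
contact_force: [-1.0, -0.2, -2.2]
width: 0.0093
```

Call:
drive_tool:
  targets:
    - [0,0,-0.004,0]
    - [0,0,-0.004,0]
    - [0,0,-0.004,0]
    - [0,0,0,0]
    - [0,0,0,0]

```text
clock: 36.67
position: [0.5488, 0.1886, 0.1311]
ee_rot: [0.0, 0.039, 0.999, 0.0]
contact_force: [-0.7, -1.1, 3.1]
width: 0.0098
```

```bash
python3 - <<'E'
from h import *
state()
E
```

```text
t 36.67 pos [0.5488 0.1886 0.1311] closeang 85.6 w 0.0098 F [-0.7 -1.1  3.1] q [ 0.21  0.43  1.74  0.    0.97 -1.28]
```

Call:
drive_tool:
  targets:
    - [0,0,-0.003,0]
    - [0,0,-0.003,0]
    - [0,0,-0.003,0]
    - [0,0,0,0]
    - [0,0,0,0]

```text
clock: 37.3
position: [0.5489, 0.1886, 0.1228]
ee_rot: [0.0, 0.039, 0.999, 0.0]
contact_force: [-2.6, -0.3, 10.0]
width: 0.0097
```

```bash
python3 - <<'E'
from h import *
state()
E
```

```text
t 37.3 pos [0.5489 0.1886 0.1228] closeang 85.6 w 0.0097 F [-2.6 -0.3 10. ] q [ 0.21  0.44  1.75  0.    0.95 -1.28]
```

Call:
drive_tool:
  targets:
    - [0,0,0,-10]
    - [0,0,0,-10]
    - [0,0,0,-10]
    - [0,0,0,-10]
    - [0,0,0,-10]

```text
clock: 37.92
position: [0.5506, 0.1887, 0.1234]
ee_rot: [0.002, 0.46, 0.888, 0.001]
contact_force: [-0.4, -1.2, 9.8]
width: 0.0098
```

Call:
drive_tool:
  targets:
    - [0,0,0,-10]
    - [0,0,0,-10]
    - [0,0,0,-10]
    - [0,0,0,-10]
    - [0,0,0,0]

```text
clock: 38.55
position: [0.5507, 0.1887, 0.1234]
ee_rot: [0.001, 0.734, 0.679, 0.002]
contact_force: [0.8, -0.6, 10.6]
width: 0.0096
```

Call:
drive_tool:
  targets:
    - [0,0,0.003,0]
    - [0,0,0.003,0]
    - [0,0,0.001,0]
    - [0,0,0,0]
    - [0,0,0,0]

```text
clock: 39.17
position: [0.5501, 0.1888, 0.1292]
ee_rot: [0.001, 0.734, 0.679, 0.001]
contact_force: [3.0, 0.0, 4.5]
width: 0.0095
```

```bash
python3 - <<'E'
from h import *
state()
E
```

```text
t 39.17 pos [0.5501 0.1888 0.1292] closeang -4.4 w 0.0095 F [3.  0.  4.5] q [ 0.21  0.43  1.74 -0.    0.97  0.29]
```

Call:
drive_tool:
  targets:
    - [0,0,0.001,0]
    - [0,0,0,0]
    - [0,0,0.02,0]
    - [0,0,0.05,0]
    - [0,0,0.05,0]
  jaw: 0.034

```text
clock: 39.8
position: [0.5475, 0.1884, 0.2495]
ee_rot: [-0.001, 0.734, 0.679, -0.002]
contact_force: [1.2, 0.3, -0.7]
width: 0.0337
```

Call:
drive_tool:
  targets:
    - [-0.03,0,0.02,0]
    - [-0.03,0,0,0]
    - [-0.03,0,0,0]
    - [0,0,0,0]
    - [0,0,0,0]
  jaw: 0.06

```text
clock: 40.42
position: [0.4591, 0.1886, 0.2694]
ee_rot: [0.0, 0.734, 0.679, -0.0]
contact_force: [0.2, 0.7, 0.7]
width: 0.0597
```

```bash
python3 - <<'E'
from h import *
state();w=snap('wrist','w13.png')
t=cams.get_image('top')
cv2.imwrite('pics/c3.png',np.vstack([w['color'][:,:,::-1],cv2.resize(t['color'][145:230,150:335,::-1],(640,294),interpolation=cv2.INTER_CUBIC)]))
i=cv2.imread('pics/c3.png');cv2.imwrite('pics/c3.png',cv2.resize(i,(553,600)))
for q in('cap','cap_grip','cartridge1'):
  for c in('wrist','top'): print(q,c,[(np.round(d['point'],4).tolist(),round(d['score'],2)) for d in spotter.landmark_of(q,c)][:4])
print(proj(w,(.5488,.1879,.031+.022)))
for z in(.031,.027,.034): print(z,'flange',[r for th in(110,130,160) for r in rect(w,(.549,.188),z+.022,thr=th,rad=.03,k=2)[:1]])
E
```

```text
t 40.42 pos [0.4591 0.1886 0.2694] closeang -4.4 w 0.0597 F [0.2 0.7 0.7] q [ 0.25  0.18  1.72 -0.    1.24  0.33]
cap wrist [([0.5496, 0.1927, 0.0312], 0.79)]
cap top [([0.318, -0.3316, 0.001], 0.96), ([0.5531, 0.1896, 0.0312], 0.67), ([0.4119, -0.4407, -0.0028], 0.66), ([0.6345, 0.1743, 0.0048], 0.34)]
cap_grip wrist [([0.5505, 0.189, 0.0665], 0.66)]
cap_grip top [([0.5484, 0.1932, 0.0656], 0.87), ([0.3148, -0.4518, 0.0346], 0.81), ([0.4097, -0.449, 0.0351], 0.73), ([0.5784, 0.0924, -0.003], 0.66)]
cartridge1 wrist []
cartridge1 top [([0.4834, 0.3743, 0.0001], 0.66)]
[419.13241818 179.89476241]
0.031 flange []
0.027 flange []
0.034 flange []
```

View pics/c3.png

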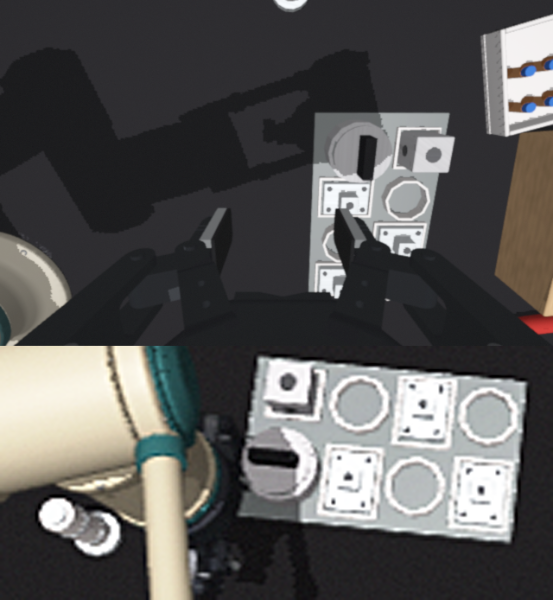

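Call:
drive_tool:
  targets:
    - [0.0028,0.0208,0,10]
    - [0.0028,0.0208,0,10]
    - [0.0028,0.0208,0,10]
    - [0.0028,0.0208,0,10]
    - [0.0028,0.0208,0,10]

```text
clock: 41.45
position: [0.4731, 0.2933, 0.2696]
ee_rot: [0.0, 0.375, 0.927, -0.0]
contact_force: [0.6, 0.1, 0.9]
width: 0.0602
```

Call:
drive_tool:
  targets:
    - [0.0028,0.0208,0,10]
    - [0.0028,0.0208,0,10]
    - [0.0028,0.0208,0,10]
    - [0.0028,0.0208,0,10]
    - [0,0,0,0]

```text
clock: 42.08
position: [0.4842, 0.3767, 0.2693]
ee_rot: [-0.0, 0.039, 0.999, 0.0]
contact_force: [-0.2, -0.7, -0.0]
width: 0.06
```

Call:
drive_tool:
  targets:
    - [0,0,0,0]
    - [0,0,0,0]
    - [0,0,0,0]
    - [0,0,0,0]
    - [0,0,0,0]

```text
clock: 42.7
position: [0.4841, 0.3756, 0.2698]
ee_rot: [0.0, 0.039, 0.999, 0.0]
contact_force: [0.3, -0.1, -0.4]
width: 0.0601
```

```bash
python3 - <<'E'
from h import *
state();w=snap('wrist','w14.png')
print([(np.round(d['point'],4).tolist(),round(d['score'],2)) for d in spotter.landmark_of('cartridge1','wrist')][:4])
for X in((.484,.376),(.5585,.387)):
  print([proj(w,(*X,z)).round(1).tolist() for z in(0,.006,.112,.12)])
E
```

```text
t 42.7 pos [0.4841 0.3756 0.2698] closeang 85.6 w 0.0601 F [ 0.3 -0.1 -0.4] q [ 0.55  0.35  1.48  0.    1.31 -0.95]
[([0.4822, 0.3748, -0.0037], 0.83), ([0.5297, -0.0147, 0.0036], 0.33)]
[[327.5, 175.5], [327.5, 176.6], [327.9, 204.7], [328.0, 207.8]]
[[341.1, 234.4], [341.4, 236.3], [347.2, 285.7], [347.9, 291.0]]
```

View pics/w14.png

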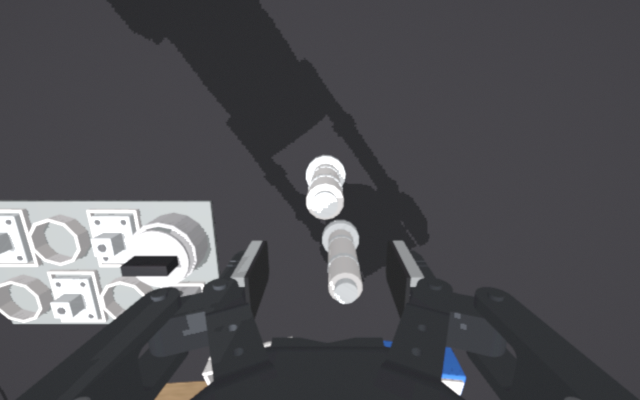

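Call:
drive_tool:
  targets:
    - [-0.0009,-0.0016,-0.05,0]
    - [0,0,-0.045,0]
    - [0,0,-0.0258,0]
    - [0,0,-0.01,0]
    - [0,0,0,0]

```text
clock: 43.42
position: [0.4833, 0.3742, 0.1388]
ee_rot: [-0.0, 0.039, 0.999, -0.0]
contact_force: [-0.3, 0.2, 0.3]
width: 0.0601
```

Call:
drive_tool:
  targets:
    - [0,0,0,0]
    - [0,0,0,0]
    - [0,0,0,0]
    - [0,0,0,0]
    - [0,0,0.02,0]
  jaw: 0.02
  force: 50

```text
clock: 44.05
position: [0.4821, 0.3736, 0.1579]
ee_rot: [-0.002, 0.039, 0.999, -0.001]
contact_force: [-0.5, 0.5, -0.9]
width: 0.0287
```

Call:
drive_tool:
  targets:
    - [0,0,0.03,0]
    - [0,0,0.04,0]
    - [0,0,0.01,0]
    - [0.0063,-0.02,0,0]
    - [0.0063,-0.04,0,0]

```text
clock: 44.68
position: [0.4952, 0.3131, 0.2368]
ee_rot: [-0.001, 0.038, 0.999, -0.001]
contact_force: [0.3, -0.2, -1.2]
width: 0.029
```

Call:
drive_tool:
  targets:
    - [0.0063,-0.04,0,0]
    - [0.0063,-0.04,0,0]
    - [0.0063,-0.04,0,0]
    - [0.0063,-0.04,0,0]
    - [0.0063,-0.04,0,0]

```text
clock: 45.3
position: [0.526, 0.1115, 0.2367]
ee_rot: [-0.002, 0.039, 0.999, -0.001]
contact_force: [0.1, -0.4, -0.9]
width: 0.0291
```

Call:
drive_tool:
  targets:
    - [0.006,-0.04,0,0]
    - [0,-0.02,0,0]
    - [0,0,0,0]
    - [0,0,0,0]
    - [0,0,0,0]

```text
clock: 45.92
position: [0.5328, 0.0548, 0.2384]
ee_rot: [-0.001, 0.038, 0.999, 0.0]
contact_force: [-0.1, 0.8, -1.3]
width: 0.029
```

```bash
python3 - <<'E'
from h import *
p,a=state();w=snap('wrist','w15.png');print(tray(-40,-39),proj(w,p-[0,0,.229-.0]))
print('well rim ctr',proj(w,(*tray(-40,-39),.022)))
for c in('top','scene'):cams.get_image(c);print(c,[(np.round(d['point'],4).tolist(),round(d['score'],2)) for d in spotter.landmark_of('cartridge1',c)][:4])
E
```

```text
t 45.92 pos [0.5328 0.0548 0.2384] closeang 85.6 w 0.029 F [-0.1  0.8 -1.3] q [-0.03  0.26  1.69  0.    1.19 -1.52]
[0.5332634  0.05415859] [327.17745621 184.11677358]
well rim ctr [326.63597283 187.57670286]
top [([0.5619, 0.3875, 0.004], 0.85), ([0.5297, 0.0559, 0.0976], 0.52)]
scene [([0.5587, 0.3866, 0.0036], 0.77), ([0.5321, 0.0588, 0.0986], 0.57), ([0.529, -0.0109, 0.0046], 0.52)]
```

View pics/w15.png

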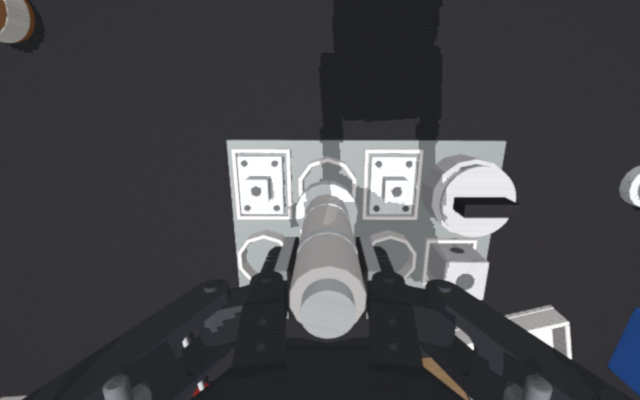

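Call:
drive_tool:
  targets:
    - [0.0004,-0.0005,-0.03,0]
    - [0,0,-0.025,0]
    - [0,0,-0.015,0]
    - [0,0,-0.01,0]
    - [0,0,0,0]

```text
clock: 46.8
position: [0.5337, 0.0537, 0.1587]
ee_rot: [-0.0, 0.039, 0.999, 0.0]
contact_force: [0.4, -0.7, -1.3]
width: 0.0288
```

Call:
drive_tool:
  targets:
    - [0,0,-0.005,0]
    - [0,0,-0.005,0]
    - [0,0,-0.003,0]
    - [0,0,0,0]
    - [0,0,0,0]

```text
clock: 47.42
position: [0.5338, 0.0536, 0.1465]
ee_rot: [0.0, 0.039, 0.999, -0.0]
contact_force: [-0.8, -0.5, 4.2]
width: 0.0289
```

```bash
python3 - <<'E'
from h import *
p,a=state()
E
```

```text
t 47.42 pos [0.5338 0.0536 0.1465] closeang 85.6 w 0.0289 F [-0.8 -0.5  4.2] q [-0.03  0.36  1.82 -0.    0.97 -1.52]
```

Call:
drive_tool:
  targets:
    - [0,0,0,0]
    - [0,0,0,0]
    - [0,0,0.02,0]
    - [0,0,0.05,0]
    - [0,0,0.053,0]
  jaw: 0.056

```text
clock: 48.05
position: [0.5333, 0.0537, 0.2695]
ee_rot: [-0.001, 0.039, 0.999, 0.0]
contact_force: [0.5, -0.2, -0.3]
width: 0.0559
```

Call:
drive_tool:
  targets:
    - [0.0035,0.0474,0,0]
    - [0.0035,0.0474,0,0]
    - [0.0035,0.0474,0,0]
    - [0.0035,0.0474,0,0]
    - [0.0035,0.0474,0,0]
  jaw: 0.06

```text
clock: 48.68
position: [0.5511, 0.2922, 0.2686]
ee_rot: [0.0, 0.039, 0.999, -0.0]
contact_force: [0.5, 0.1, 0.4]
width: 0.0598
```

Call:
drive_tool:
  targets:
    - [0.0035,0.0474,0,0]
    - [0.0035,0.0474,0,0]
    - [0,0,0,0]
    - [0,0,0,0]
    - [0,0,0,0]

```text
clock: 49.3
position: [0.5581, 0.3843, 0.2689]
ee_rot: [-0.0, 0.039, 0.999, -0.0]
contact_force: [0.3, 0.3, 0.4]
width: 0.0598
```

```bash
python3 - <<'E'
from h import *
p,a=state()
for c in('wrist','scene','top'):cams.get_image(c);print(c,[(np.round(d['point'],4).tolist(),round(d['score'],2)) for d in spotter.landmark_of('cartridge1',c)][:4],[(np.round(d['point'],4).tolist(),round(d['score'],2)) for d in spotter.landmark_of('cap_grip',c)][:3])
E
```

```text
t 49.3 pos [0.5581 0.3843 0.2689] closeang 85.5 w 0.0598 F [0.3 0.3 0.4] q [ 0.5   0.45  1.32 -0.    1.37 -0.99]
wrist [([0.5334, 0.053, 0.0046], 0.66), ([0.565, 0.3828, -0.0044], 0.62)] [([0.5506, 0.19, 0.0674], 0.59)]
scene [([0.5303, 0.0572, 0.0046], 0.84), ([0.557, 0.3865, 0.0007], 0.73)] [([0.4078, -0.4474, 0.0349], 0.73), ([0.3218, -0.3308, 0.0354], 0.69), ([0.5483, 0.1891, 0.0342], 0.61)]
top [([0.5648, 0.3881, 0.0014], 0.81), ([0.5334, 0.0538, 0.0054], 0.74)] [([0.3137, -0.4517, 0.0358], 0.69), ([0.3263, -0.3332, 0.0291], 0.66), ([0.4072, -0.4461, 0.0336], 0.62)]
```

Call:
drive_tool:
  targets:
    - [0.0024,0.0013,-0.05,0]
    - [0,0,-0.045,0]
    - [0,0,-0.025,0]
    - [0,0,-0.01,0]
    - [0,0,0,0]

```text
clock: 50.38
position: [0.5606, 0.3868, 0.1388]
ee_rot: [-0.0, 0.039, 0.999, -0.0]
contact_force: [0.3, -0.4, -0.1]
width: 0.06
```

Call:
drive_tool:
  targets:
    - [0,0,0,0]
    - [0,0,0,0]
    - [0,0,0,0]
    - [0,0,0,0]
    - [0,0,0.02,0]
  jaw: 0.02
  force: 50

```text
clock: 51.0
position: [0.5594, 0.3861, 0.1574]
ee_rot: [-0.002, 0.039, 0.999, -0.001]
contact_force: [0.1, 0.2, -0.9]
width: 0.029
```

Call:
drive_tool:
  targets:
    - [0,0,0.03,0]
    - [0,0,0.04,0]
    - [0,0,0.01,0]
    - [0.0082,-0.02,0,0]
    - [0.0082,-0.039,0,0]

```text
clock: 51.62
position: [0.5765, 0.3268, 0.2365]
ee_rot: [-0.001, 0.038, 0.999, -0.001]
contact_force: [1.0, -0.2, -1.9]
width: 0.0291
```

Call:
drive_tool:
  targets:
    - [0.0082,-0.039,0,0]
    - [0.0082,-0.039,0,0]
    - [0.0082,-0.039,0,0]
    - [0.0082,-0.039,0,0]
    - [0.0082,-0.039,0,0]

```text
clock: 52.25
position: [0.617, 0.1298, 0.2363]
ee_rot: [-0.002, 0.039, 0.999, -0.001]
contact_force: [0.4, 0.1, -1.5]
width: 0.0292
```

Call:
drive_tool:
  targets:
    - [0,-0.0183,0,0]
    - [0,0,0,0]
    - [0,0,0,0]
    - [0,0,0,0]
    - [0,0,0,0]

```text
clock: 52.88
position: [0.6178, 0.1155, 0.239]
ee_rot: [0.0, 0.038, 0.999, 0.0]
contact_force: [0.4, -0.3, -1.1]
width: 0.0289
```

```bash
python3 - <<'E'
from h import *
p,a=state();w=snap('wrist','w16.png')
A=cv2.imread('pics/w15.png',0);B=cv2.imread('pics/w16.png',0)
for y0,y1,x0,x1 in((262,345,290,370),(180,345,285,372)):
  r=cv2.matchTemplate(cv2.Canny(B,40,120),cv2.Canny(A,40,120)[y0:y1,x0:x1],cv2.TM_CCOEFF_NORMED);_,v,_,l=cv2.minMaxLoc(r);print('shift px',l[0]-x0,l[1]-y0,v)
  r=cv2.matchTemplate(B,A[y0:y1,x0:x1],cv2.TM_CCOEFF_NORMED);_,v,_,l=cv2.minMaxLoc(r);print('shift px',l[0]-x0,l[1]-y0,v)
for c in('top','scene'):cams.get_image(c);print(c,[(np.round(d['point'],4).tolist(),round(d['score'],2)) for d in spotter.landmark_of('cartridge1',c)][:4])
E
```

```text
t 52.88 pos [0.6178 0.1155 0.239 ] closeang 85.7 w 0.0289 F [ 0.4 -0.3 -1.1] q [ 0.07  0.4   1.49  0.    1.26 -1.42]
shift px 0 4 0.542076826095581
shift px 0 4 0.946016788482666
shift px 0 4 0.28546351194381714
shift px 0 4 0.8362563848495483
top [([0.5315, 0.0552, 0.005], 0.64), ([0.6178, 0.1172, 0.1003], 0.43)]
scene [([0.5333, 0.0585, 0.0047], 0.89), ([0.5752, 0.0908, 0.0014], 0.64), ([0.6142, 0.1157, 0.0979], 0.58), ([0.6174, 0.0492, 0.005], 0.3)]
```

Call:
drive_tool:
  targets:
    - [-0.0008,-0.0012,-0.03,0]
    - [0,0,-0.025,0]
    - [0,0,-0.015,0]
    - [0,0,-0.01,0]
    - [0,0,0,0]

```text
clock: 53.75
position: [0.6172, 0.1133, 0.1586]
ee_rot: [-0.0, 0.039, 0.999, 0.0]
contact_force: [-0.9, 0.2, -1.5]
width: 0.0289
```

Call:
drive_tool:
  targets:
    - [0,0,-0.005,0]
    - [0,0,-0.005,0]
    - [0,0,-0.003,0]
    - [0,0,0,0]
    - [0,0,0,0]

```text
clock: 54.38
position: [0.6173, 0.1132, 0.1466]
ee_rot: [0.0, 0.039, 0.999, -0.0]
contact_force: [-1.2, -0.1, 3.6]
width: 0.029
```

```bash
python3 - <<'E'
from h import *
p,a=state()
E
```

```text
t 54.38 pos [0.6173 0.1132 0.1466] closeang 85.6 w 0.029 F [-1.2 -0.1  3.6] q [ 0.07  0.47  1.61 -0.    1.06 -1.42]
```

Same contact height as the first. Release, retreat, and do a final check.

Call:
drive_tool:
  targets:
    - [0,0,0,0]
    - [0,0,0,0]
    - [0,0,0.02,0]
    - [0,0,0.05,0]
    - [0,0,0.06,0]
  jaw: 0.056

```text
clock: 55.0
position: [0.6166, 0.1132, 0.2758]
ee_rot: [-0.002, 0.039, 0.999, -0.0]
contact_force: [-0.1, 0.2, 0.0]
width: 0.0558
```

Call:
drive_tool:
  targets:
    - [-0.03,0.05,0.02,0]
    - [-0.03,0.05,0,0]
    - [-0.03,0.05,0,0]
    - [-0.03,0.05,0,0]
    - [-0.03,0.05,0,0]

```text
clock: 55.62
position: [0.4661, 0.3648, 0.2959]
ee_rot: [0.0, 0.039, 0.999, 0.0]
contact_force: [1.2, 0.0, 0.2]
width: 0.0561
```

Call:
drive_tool:
  targets:
    - [-0.03,0.05,0,0]
    - [-0.01,0.03,0,0]
    - [0,0,0,0]
    - [0,0,0,0]
    - [0,0,0,0]

```text
clock: 56.25
position: [0.4277, 0.4422, 0.2959]
ee_rot: [0.0, 0.039, 0.999, -0.0]
contact_force: [-0.0, 0.2, -0.4]
width: 0.0563
```

```bash
python3 - <<'E'
from h import *
p,a=state()
t=cams.get_image('top');s=cams.get_image('scene')
for q in('cartridge1','cover1','housing','cap_grip','cap','jar','flask'):
  for c in('top','scene'):print(q,c,[(np.round(d['point'],3).tolist(),round(d['score'],2)) for d in spotter.landmark_of(q,c)][:5])
f=lambda i:cv2.resize(i[:,:,::-1],(400,560),interpolation=cv2.INTER_CUBIC)
cv2.imwrite('pics/end.png',np.vstack([cv2.resize(t['color'][145:215,225:335,::-1],(471,300),interpolation=cv2.INTER_CUBIC),cv2.resize(s['color'][195:315,250:438,::-1],(471,300),interpolation=cv2.INTER_CUBIC)]))
E
```

```text
t 56.25 pos [0.4277 0.4422 0.2959] closeang 85.5 w 0.0563 F [-0.   0.2 -0.4] q [ 0.69  0.34  1.43 -0.    1.37 -0.8 ]
cartridge1 top [([0.534, 0.05, 0.007], 0.65), ([0.618, 0.115, 0.008], 0.49), ([0.549, 0.185, 0.034], 0.46)]
cartridge1 scene [([0.616, 0.113, 0.008], 0.78), ([0.524, -0.44, 0.0], 0.71)]
cover1 top [([0.525, -0.009, 0.006], 0.75), ([0.613, 0.05, 0.007], 0.65), ([0.577, 0.09, 0.0], 0.61), ([0.54, 0.116, 0.006], 0.54), ([0.555, 0.186, 0.031], 0.29)]
cover1 scene [([0.533, -0.011, 0.006], 0.71), ([0.542, 0.122, 0.006], 0.62), ([0.613, 0.05, 0.004], 0.56)]
housing top [([0.634, 0.184, 0.006], 0.74)]
housing scene [([0.632, 0.182, 0.006], 0.83)]
cap_grip top [([0.409, -0.45, 0.033], 0.93), ([0.549, 0.191, 0.061], 0.9), ([0.313, -0.452, 0.036], 0.63), ([0.323, -0.335, 0.029], 0.59)]
cap_grip scene [([0.551, 0.184, 0.066], 0.87), ([0.326, -0.331, 0.028], 0.83), ([0.408, -0.449, 0.036], 0.74), ([0.312, -0.44, 0.038], 0.62), ([0.634, 0.179, 0.004], 0.32)]
cap top [([0.311, -0.441, -0.002], 0.87), ([0.552, 0.191, 0.03], 0.66), ([0.32, -0.334, 0.002], 0.66)]
cap scene [([0.315, -0.446, 0.001], 0.79), ([0.325, -0.336, -0.004], 0.77), ([0.549, 0.19, 0.034], 0.74), ([0.412, -0.445, -0.0], 0.46)]
jar top [([0.549, 0.19, 0.065], 0.69), ([0.354, -0.22, 0.005], 0.52)]
jar scene [([0.354, -0.22, -0.002], 0.8)]
flask top [([0.53, -0.442, -0.003], 0.75)]
flask scene [([0.525, -0.44, -0.001], 0.65)]
```

View pics/end.png

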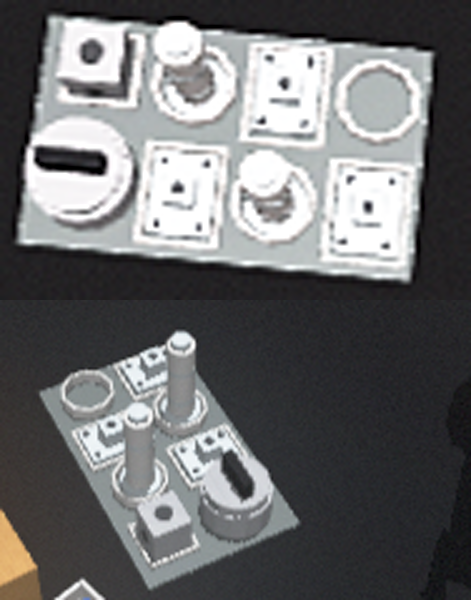

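```bash
python3 -c "
from rig import manip
print(manip.sign_off())"
```

```text
the job is handed in; nothing more can be done
None
```

I packed the kit in the required order and handed it in at about 56 s: three covers, then the housing and cap, then the two cartridges present. The hand-in returns no verdict, so the result rests on my own checks.

- **Covers:** All three look flat in their pockets. Cover 3 first landed about 5 mm off and sat up on its rim. I regrasped it and set it home before going on.
- **Housing:** It is in the square pocket, within about 4 mm by the position estimates.
- **Cap:** The force while pushing down put its underside at about 24 mm. I made a quarter turn and it rose; its bar now lies along the tray's y axis. The camera estimates put the underside at 27 to 34 mm. Most are near the locked height of 31 mm, but the readings do not settle it alone.
- **Cartridges:** They stand upright in wells 2 and 3, and both touched down at the same height. I saw only two; the third well is empty.
- **Jars and gripper:** Both jars are where they started, within camera accuracy, and the gripper ended clear of everything.

The final top and scene pictures agree with this. I viewed 17 pictures against the budget of 14, which is past the one or two extra allowed.

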